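# Push broken vials through the sprung flap, then hang up the pusher

## Robot

A 6-joint arm with a two-finger parallel gripper is mounted at the origin on the work surface. World frame = base frame: x ahead of the robot, y to its left, z up, the work surface at z = 0. Lengths are in mm, angles in rad, forces in N, time in s.
With the tool pointing down it reaches from about 425 to 950 mm from the base axis. Payload 14.7 kg.
Tool frame: the origin (TCP) lies on the centre line of the jaws, within the pads' length; the fingertips stand 19 mm ahead of it and the grasp point (between the pads) is the TCP; z points along the fingers, y is the direction in which the jaws open and shut (so a half turn about z gives the same grasp; the last joint's range is limited). The gripper opens to 85 mm and grips with 20 to 120 N. Pads are 22 mm wide; open, the fingers measure 114 mm over their backs; the gripper's body (76 mm by 85 mm) begins 54 mm behind the grasp point. The pads swing forward as they close: fully open they stand 13 mm farther back than shut.
Start: joints at [1.194, 0.48, 1.596, -0, 1.065, -0.047], TCP at [210.481, 614.972, 250.297] pointing down, gripper open.
Joint ranges: [-2.75, 2.75], [-0.82, 2.05], [0.23, 2.67], [-1.56, 4.7], [0.09, 2.69], [-2.92, 2.92]. Speed limits (rad/s): [1.89, 1.89, 2.39, 3.01, 3.01, 3.01].

## Interface

Orientations are given as a unit quaternion [x, y, z, w].
In Python, from cell import status, imaging, ticket gives the robot as it stands. The module is installed in compiled form; this text tells all that it offers.
- The arm moves only by the tool carry_out, never from a script. Its argument "steps" is a list of rows, each an object of numbers: "dx", "dy", "dz": the shift along the tool's x, y, z in units of 0.04 m (1.0 is 0.04 m); "wx", "wy", "wz": the turn, a rotation vector about the tool's x, y, z in units of 5 degrees (1.0 is 5 degrees); "hand": the finger opening in mm, from 0 to 85.4. A call has 1 to 8 rows; each row shifts and turns the commanded pose from where the row before left it, along the tool's axes as they then stand; what a row does not reach is not made up. A row lasts 1/12 s, in which the tool goes at most 41.7 mm and 7.16 degrees, less where a joint would pass 70% of its speed; a pose out of reach is approached as far as the arm can. A call with a number of a shift or a turn outside -1 to 1 is refused whole. A call with a gripper value outside its range is refused whole. The fingers move at their own pace and stop on an object; "squeeze" is the grip in N (left out, the last holds). Time passes only in rows, so rows that do not move let the fingers close. It gives the time, the measured TCP pose, the force and the opening at its end, in the units of the state.
- status.get_obs(): the state, without advancing time (a new reading comes with each control period).
- imaging.read_camera(name): name is "scene" or "top" or "wrist"; returns a dict with "pixels" (420x560x3 uint8, red, green, blue), "range_z" (420x560 float32, mm along the optical axis (not along the pixel's ray), 0 where there is no reading), "camera_matrix" (3x3 intrinsics, pixels), "rvec" (rotation vector, rad) and "tvec" (3), from world to camera coordinates, as OpenCV has them. Camera axes: x right, y down, z forward; pixel columns grow to the right and rows downward; lengths in mm; the calibration is good to about 2 mm. The wrist camera is an equidistant fisheye: a pixel r from the principal point sees the ray r / f radians off the axis. A picture is of the moment at which its call begins.
- ticket.close_job(): hands the job in, once; it reports no verdict.
The state is a dict: "t": time; "qpos": joint angles; "joint_velocities": joint speeds; "joint_efforts": joint torques, N m; "ee_pos": TCP position; "ee_rot": TCP orientation; "wrist_force": force on the tool from outside, world axes, zero at the start; "moment": the same for the moment, N m; "gripper_width": opening from 0.0 (shut) to 1.0 (fully open).
Only numpy, scipy, OpenCV 4.12 (cv2) and the standard library are available. Lean on these libraries where they do the work, as an engineer would, in place of code of your own. Each camera call takes 0.05 s, during which the arm holds its last target. There are 200 camera calls.

## Task

Two broken vials lie on the deck of the broken-glass box. Without touching them with the gripper, take the hand pusher, sweep both vials along the deck, press the sprung flap down with the pusher's blade and hold it open until both have dropped into the box, then let the flap close and hang the pusher by its eye on the peg of the stand and leave it at rest there. Do not disturb the whole vials and the beaker.

Things in the scene. Friction and masses are not known exactly. Their poses are not given: they have to be found in the camera images.
- discard_box: Grey hollow box fixed to the bench, 170 (x) by 320 (y) by 130 high, walls 6. Origin: centre of underside, z up. Its deck, 130 above the bench, is a channel along box y, 120 wide (x -60 to 60) between rims rising 15 above it, open at both ends. From -y: fixed landing (y -160 to 20), flap over the slot (y 22 to 107), far deck (y 109 to 160). Inside, the floor is 6 above the bench.
- flap (a joint): Steel flap, 116 (box x) by 85 (box y), 4 thick, flush with the deck, hinged along its edge next to the landing. Angle in rad: 0 shut, grows to 1.05 as its free (+y) edge swings down into the box. A spring holds it shut under both vials' weight (0.12 N m at 0, 0.22 at full opening: 3 to 6 N pushed down 35 mm past the hinge) and shuts it when let go.
- slot (a point): Centre of the shut flap, on its top face (box x 0, y 64.5, z 130). Axes as the box.
- hinge_line (a point): Middle of the flap's hinge, at deck height (box x 0, y 21, z 130). Axes as the box; the flap extends 86 from here to +y.
- pusher: Grey plastic tool, about 130 g, 96 tall, standing on its blade on the bench. Origin: centre of underside, z up. Blade 24 thick (x), 90 wide (y), z 0 to 30. Two posts 12 square at y -22 and 22 leave an eye open along x, 32 wide, z 30 to 70. On top a grip bar 12 thick (x), 56 wide (y), z 70 to 96: grasp from above, closing along x. Same both ways round.
- pusher_eye (a point): Middle of the pusher's eye, 50 above the blade's underside and 20 below the grip bar's underside. Axes as the pusher: the eye's axis is x.
- peg_stand: Grey stand fixed to the bench. Origin: centre of underside. Base 120 (x) by 90 (y) by 10. Steel post, 16 diameter, at x 45, y 0, 160 high. From it a steel peg of 8 diameter runs towards the stand's -x, almost level: its axis is at z 155 at the post, 158 at x 0, and ends in a ball of 14 diameter at x -30, z 160.
- peg_mid (a point): On the peg's axis, above the middle of the stand's base (x 0, y 0, z 158). Axes as the stand: the peg points to -x and rises 4 degrees. The centre of its end ball is 30 away towards -x, the post's face 37 away towards +x.
- broken_vial_a: Square amber glass vial with its neck broken off, lying on the landing: 20 (x) by 39 (y, jagged neck at +y) by 20 high, about 30 g. Origin: centre of its underside as it lies at the start.
- broken_vial_b: Second broken vial, same as broken_vial_a.
- whole_vial_a: Bystander: whole square amber vial, standing, 20 by 20 by 50 high with a round white cap. Origin: centre of its underside.
- whole_vial_b: Bystander: same as whole_vial_a.
- beaker: Bystander: glass beaker, 70 diameter, 85 high. Origin: centre of its underside.

How it is judged:
By the outcome, as a careful person would: the job done as asked, in the order asked, and still so for the second after the job is handed in, with the robot touching nothing.
It also fails if it takes over 64 s, if anything falls off the work surface, if the arm or the gripper's body presses on something with over 40 N, if the wrist force passes 120 N, or if a joint passes its speed limit or range.

## Working session

There is one attempt and no reset: what is moved stays moved. The work goes in short steps, Python scripts to look and compute and a tool call to move; the robot and the scene stay as the last step left them, time stands still between calls to the robot, and variables do not carry over. Pictures are saved under pics/ and viewed, about 8 in all and at most 12, crops included, and the job is handed in when it is done.

Besides the shell and the picture viewer there is one more tool, called after ">>>" by a JSON object that holds its "op" and its "data", one argument or row to a line. carry_out: Moves the arm, as the interface text tells. Its arguments: {"type":"object","properties":{"steps":{"type":"array","items":{"type":"object","properties":{"dx":{"type":"number"},"dy":{"type":"number"},"dz":{"type":"number"},"wx":{"type":"number"},"wy":{"type":"number"},"wz":{"type":"number"},"hand":{"type":"number"}}}},"squeeze":{"type":"number"}},"required":["steps"]}

```bash
mkdir -p pics
cat > h.py <<'E'
import numpy as np, cv2
from scipy.spatial.transform import Rotation as R
from cell import status, imaging, ticket
def cam(n):
    c=imaging.read_camera(n); c['R']=cv2.Rodrigues(np.array(c['rvec'],float))[0]; c['t']=np.array(c['tvec'],float).ravel(); return c
def pts(c):
    K=c['camera_matrix'];z=c['range_z'].astype(float)
    v,u=np.mgrid[:z.shape[0],:z.shape[1]]
    p=np.stack([(u-K[0,2])/K[0,0]*z,(v-K[1,2])/K[1,1]*z,z],-1)
    return (p-c['t'])@c['R']
def save(n,im): cv2.imwrite('pics/'+n,cv2.cvtColor(im,cv2.COLOR_RGB2BGR))
E
python3 - <<'E'
from h import *
s=status.get_obs();print(s)
for n in('scene','top'):
    c=cam(n);save(n+'0.png',c['pixels']);np.save(n+'_p.npy',pts(c));np.save(n+'_i.npy',c['pixels'])
    print(n,-c['R'].T@c['t'],c['R'][2], c['camera_matrix'][0,0])
E
```

```text
{'t': 0.0, 'qpos': array([ 1.19440313e+00,  4.80820011e-01,  1.59686939e+00, -2.10782905e-05,
        1.06508426e+00, -4.65997883e-02]), 'joint_velocities': array([ 2.70986985e-03,  1.35225243e-03,  9.85034612e-05, -6.51606169e-04,
        1.50858632e-03, -4.41869915e-04]), 'joint_efforts': array([-4.49764542e-03, -9.50639892e+01, -4.30187845e+01, -6.67515014e-04,
        1.24934493e-02, -3.36140033e-05]), 'ee_pos': array([210.3464888 , 614.61998004, 249.68171435]), 'ee_rot': array([ 1.64145369e-01,  9.86435983e-01, -5.79281246e-04, -1.14948989e-04]), 'wrist_force': array([-0.36045693,  0.87635855,  0.32284922]), 'moment': array([ 0.02434755, -0.0001656 , -0.03517171]), 'gripper_width': 1.0014001657348268}
scene [1197.10903523  527.13756526  629.75940284] [-0.62093132 -0.57336576 -0.53450538] 386.17634727777033
top [ 492.55243216  -18.47076523 1257.67644575] [ 0.11693105  0.00746323 -0.99311199] 472.04782738503474
```

View pics/scene0.png

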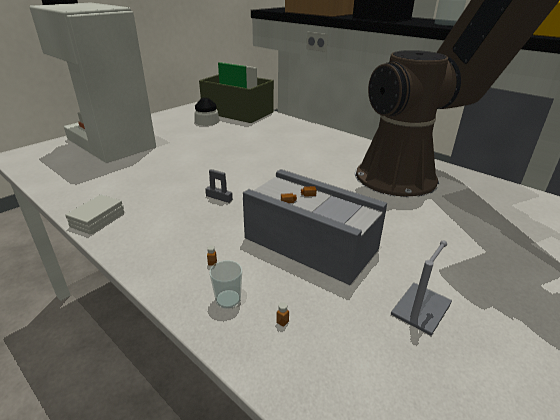

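View pics/top0.png

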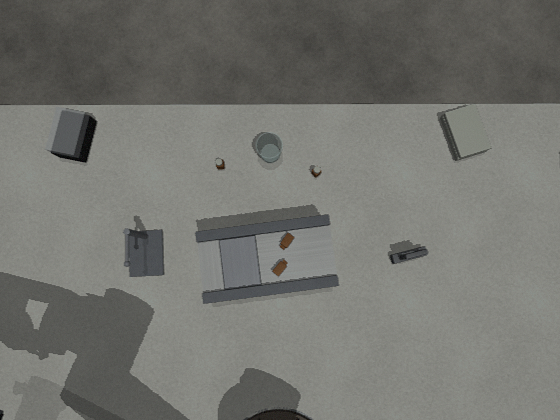

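The box channel runs along world y, with the landing on the right at about (295,250) and the flap at (240,262). The pusher is at (408,254) and the stand at (145,250). Next I'll measure poses from depth.

Run:
```python
from h import *
for n in('top','scene'):
    p=np.load(n+'_p.npy');im=np.load(n+'_i.npy').astype(int)
    x,y,z=p[...,0],p[...,1],p[...,2]
    def rect(m,name,k=5):
        m=m.astype(np.uint8)
        N,l,st,_=cv2.connectedComponentsWithStats(m)
        for i in range(1,N):
            if st[i,4]>=k:
                q=p[l==i]; r=cv2.minAreaRect(q[:,:2].astype(np.float32))
                print(n,name,st[i,4],'c',np.round(r[0],1),'sz',np.round(r[1],1),'ang',round(r[2],1),'mean',np.round(q.mean(0),1),'zmax',round(q[:,2].max(),1),'pix',st[i,:4])
    reg=(x>250)&(x<800)&(abs(y)<450)
    rect(reg&(z>138)&(z<152)&(y>-200)&(y<160),'rim',60)
    amber=(im[...,0]>im[...,2]*1.8+20)&(im[...,0]>60)
    rect(reg&amber,'amber',6)
    rect(reg&(y<-230)&(z>20)&(z<120)&(x<560),'pusher',10)
    rect(reg&(y<-230)&(z>88)&(z<105)&(x<560),'pushertop',10)
    rect(reg&(y>200)&(z>3)&(z<30)&(x<620),'standbase',10)
    rect(reg&(y>180)&(z>60)&(z<200)&(x<650),'peg',3)
    rect(reg&(z>70)&(z<100)&(x>600)&(abs(y)<200),'beaker',5)
```

```text
top rim 1278 c [594.7  18.4] sz [ 25.8 287.8] ang 7.5 mean [594.3  18.1 144.8] zmax 151.2 pix [209 214 121  27]
top rim 112 c [560.3 -21.9] sz [19.7 39. ] ang 55.9 mean [561.1 -22.6 148.6] zmax 151.9 pix [280 233  15  17]
top rim 120 c [499.9  -8.2] sz [20.  38.5] ang 49.2 mean [499.1  -7.6 149. ] zmax 151.9 pix [273 260  15  16]
top rim 1412 c [449.9   8. ] sz [ 25.  305.2] ang 7.5 mean [449.9   8.2 145.1] zmax 151.7 pix [209 275 130  28]
top amber 8 c [633.5  64. ] sz [326.2  16.2] ang 33.2 mean [733.3 129.8 187. ] zmax 1257.7 pix [217 164   7   3]
top amber 46 c [563.4 -23.3] sz [16.4 25.6] ang 52.7 mean [565.3 -24.4 149.9] zmax 154.6 pix [283 234  10  13]
top amber 15 c [525.8 -16.4] sz [66.1  8.8] ang 11.2 mean [546.4 -12.  221.4] zmax 1257.7 pix [280 242   5   7]
top amber 6 c [511.5 -17.9] sz [8.3 1.7] ang 45.1 mean [511.5 -17.9 145.7] zmax 149.3 pix [283 261   4   3]
top amber 29 c [498.2  -3.6] sz [12.5 28.3] ang 50.1 mean [498.8  -1.4 149.9] zmax 153.5 pix [273 262  11  11]
top pusher 338 c [ 532.9 -341.3] sz [23.8 91.6] ang 14.6 mean [ 532. -334.   56.] zmax 101.9 pix [391
[... 1595 characters left out ...]
  27  29]
scene pushertop 71 c [ 533.6 -338.7] sz [13.1 55.7] ang 13.9 mean [ 535.4 -337.2   94.4] zmax 100.9 pix [209 169  17   7]
scene standbase 1580 c [534.8 351.3] sz [136.9  95.4] ang 4.7 mean [547.8 356.   11.2] zmax 29.9 pix [391 281  62  54]
scene peg 777 c [523.8 180.7] sz [129.8  17.3] ang 7.3 mean [545.8 188.1 105.1] zmax 148.7 pix [347 215  33  51]
scene peg 490 c [549.3 353. ] sz [87.5 15.2] ang 2.5 mean [576.1 354.6 127.5] zmax 168.6 pix [415 240  32  64]
scene beaker 616 c [612. -20.] sz [  6.6 206.9] ang 7.1 mean [612.1 -20.7  85.1] zmax 99.9 pix [243 208  67  35]
scene beaker 164 c [788.2  22. ] sz [23.2 69.1] ang 0.4 mean [785.9  15.4  79.7] zmax 87.5 pix [219 260  23  20]
```

Run:
```python
from h import *
p=np.load('top_p.npy');im=np.load('top_i.npy').astype(int);g=im.sum(2)
x,y,z=p[...,0],p[...,1],p[...,2]
a=np.radians(7.5);ex=np.array([np.cos(a),np.sin(a)]);ey=np.array([-np.sin(a),np.cos(a)])
q=p[(z>140)&(z<150)&(x>400)&(x<660)&(y>-200)&(y<230)][:,:2]
# fit angle via inner/outer: slope of low rim
for lo,hi in((420,485),(565,630)):
    m=q[(q[:,0]>lo)&(q[:,0]<hi)];s=cv2.fitLine(m.astype(np.float32),cv2.DIST_L2,0,.01,.01).ravel();print('rim dir',np.degrees(np.arctan2(s[1],s[0]))%180,s[2:]@ex)
    b=m@ey;print('y ext',np.sort(b)[[0,5,10,-11,-6,-1]]);bx=m@ex;print('x',np.percentile(bx,[1,50,99]))
# intensity profile along box y on deck
c=cam('top')
def proj(P): return cv2.projectPoints(np.array(P,float),c['rvec'],c['tvec'],c['camera_matrix'],np.zeros(5))[0].reshape(-1,2)
cx=522.5
o=cx*1.0
ys=np.arange(-170,210,2.)
gim=cv2.cvtColor(c['pixels'],cv2.COLOR_RGB2GRAY).astype(np.float32)
prof=0
c0=None
import sys
base=np.array([522.3,13.2])@ex
for t in(-25,-10,0,10,25):
    P=[list(ex*(base+t)+ey*v)+[130] for v in ys];uv=proj(P).astype(np.float32)
    prof=prof+cv2.remap(gim,uv[:,:1].copy(),uv[:,1:].copy(),cv2.INTER_LINEAR).ravel()/5
d=np.diff(prof);print('base x',base)
for i in np.argsort(-abs(d))[:16]:print(ys[i]+1,round(d[i],1))
p2=np.load('scene_p.npy')
for n,p in(('top',p),('scene',p2)):
    m=(p[...,2]>150)&(p[...,2]<172)&(p[...,1]>300)&(p[...,1]<400)&(p[...,0]>450)&(p[...,0]<640)
    s=p[m];s=s[np.argsort(s[:,0])];print(n,len(s));print(np.round(s[::max(1,len(s)//14)],1))
    m=(p[...,2]>6)&(p[...,2]<14)&(p[...,1]>280)&(p[...,1]<420)&(p[...,0]>430)&(p[...,0]<640)
    r=cv2.minAreaRect(p[m][:,:2].astype(np.float32));print(r)
    m=(p[...,2]>60)&(p[...,2]<140)&(p[...,1]>300)&(p[...,1]<400)&(p[...,0]>540)&(p[...,0]<640);print('post',p[m].mean(0),m.sum())
```

```text
rim dir 97.41279 447.3475301662399
y ext [-203.4101399  -201.68523897 -201.01155896  113.96489745  114.64430369
  116.79800532]
x [434.88245307 447.27233462 459.42849152]
rim dir 97.10678 591.1735729856628
y ext [-203.26592494 -201.72809111 -200.8266171   112.70035492  114.17545987
  116.23118271]
x [561.23128745 591.65046625 604.20559935]
base x 519.5545968328458
-23.0 -30.3
67.0 25.9
201.0 -20.5
63.0 -19.9
-25.0 -18.3
203.0 -18.1
-19.0 15.6
65.0 13.8
-87.0 -12.6
-89.0 -8.5
-77.0 8.5
69.0 8.0
-85.0 -6.7
-21.0 6.4
-101.0 -5.4
-49.0 5.0
top 147
[[502.2 346.  163.4]
 [506.7 340.6 166.2]
 [511.3 344.5 168.9]
 [516.  344.8 161.5]
 [525.2 347.3 162.2]
 [532.2 347.7 161.6]
 [539.3 346.6 158.9]
 [548.5 351.5 159.3]
 [555.6 347.4 158.4]
 [564.8 351.6 160.8]
 [572.1 351.  156.5]
 [578.8 356.8 160.7]
 [581.4 357.9 157.8]
 [583.8 353.5 157.2]
 [588.  347.2 162.6]]
((534.736083984375, 351.98455810546875), (127.48253631591797, 207.37611389160156), 87.76102447509766)
post [581.9018255  346.21060842 101.9558072 ] 66
scene 189
[[505.7 348.8 168. ]
 [510.5 353.5 165.5]
 [513.7 354.8 165.5]
 [522.7 348.6 164.7]
 [532.2 350.9 163.7]
 [540.7 348.8 162.4]
 [549.6 355.1 161. ]
 [558.7 355.  161.3]
 [565.7 352.1 161.3]
 [574.7 356.6 159.4]
 [582.1 361.6 152.1]
 [586.7 359.7 161.1]
 [588.4 352.2 162.6]
 [589.7 352.3 156.2]
 [591.1 350.4 158.4]]
((538.9188842773438, 351.2794189453125), (123.62239074707031, 90.04104614257812), 3.345670461654663)
post [588.9193888  355.50287966 101.23729243] 265
```

```bash
cat > pl.py <<'E'
import json
from h import *
BC=np.array([520.6,24.9]);BY=np.radians(7.3)
def box(x,y,z): 
    c,s=np.cos(BY),np.sin(BY);return [BC[0]+c*x-s*y,BC[1]+s*x+c*y,z]
def cur():
    s=status.get_obs();M=R.from_quat(s['ee_rot']).as_matrix()
    return np.array(s['ee_pos'],float),np.degrees(np.arctan2(M[1,1],M[0,1])),s
def plan(wps,start=None):
    """wps: (pos, A deg, rows, easing); prints rows of 8 per call; tool kept pointing down"""
    p,A=start or cur()[:2];p=np.array(p,float);rows=[]
    for P,A1,n in wps:
        p0,A0=p.copy(),A;A1=A0+(A1-A0)
        for i in range(1,n+1):
            t=p0+(np.array(P)-p0)*i/n;a=A0+(A1-A0)*i/n
            r=np.radians(A);ty=np.array([np.cos(r),np.sin(r),0]);tx=np.array([-np.sin(r),np.cos(r),0]);tz=np.array([0,0,-1.])
            d=t-p;k=[round(float(d@v)/40,2) for v in(tx,ty,tz)];w=round(-(a-A)/5,2)
            p=p+40*(k[0]*tx+k[1]*ty+k[2]*tz);A-=5*w
            rows.append({n_:v for n_,v in zip(('dx','dy','dz','wz'),k+[w]) if v})
    for i in range(0,len(rows),8):print(json.dumps(rows[i:i+8]))
    print('end',p.round(1),round(A,2))
def tilt():
    p,A,s=cur();M=R.from_quat(s['ee_rot']).as_matrix()
    print('t',round(s['t'],2),'p',p.round(1),'A',round(A,2),'z',M[:,2].round(4),'f',s['wrist_force'].round(1),'w',round(s['gripper_width'],3))
E
python3 -c "
from pl import *
plan([([480,300,255],45,11),([533.3,-340.2,180],14.7,21)])"
```

```text
[{"dx": -0.81, "dy": -0.48, "dz": -0.01, "wz": 0.47}, {"dx": -0.83, "dy": -0.44, "dz": -0.01, "wz": 0.48}, {"dx": -0.85, "dy": -0.41, "dz": -0.02, "wz": 0.47}, {"dx": -0.86, "dy": -0.38, "dz": -0.01, "wz": 0.48}, {"dx": -0.88, "dy": -0.33, "dz": -0.01, "wz": 0.47}, {"dx": -0.9, "dy": -0.31, "dz": -0.01, "wz": 0.48}, {"dx": -0.9, "dy": -0.26, "dz": -0.01, "wz": 0.47}, {"dx": -0.91, "dy": -0.23, "dz": -0.01, "wz": 0.48}]
[{"dx": -0.93, "dy": -0.18, "dz": -0.02, "wz": 0.47}, {"dx": -0.93, "dy": -0.15, "dz": -0.01, "wz": 0.48}, {"dx": -0.93, "dy": -0.12, "dz": -0.01, "wz": 0.47}, {"dx": -0.58, "dy": -0.49, "dz": 0.09, "wz": 0.29}, {"dx": -0.6, "dy": -0.48, "dz": 0.09, "wz": 0.29}, {"dx": -0.61, "dy": -0.47, "dz": 0.09, "wz": 0.29}, {"dx": -0.62, "dy": -0.44, "dz": 0.09, "wz": 0.28}, {"dx": -0.63, "dy": -0.44, "dz": 0.09, "wz": 0.29}]
[{"dx": -0.64, "dy": -0.41, "dz": 0.09, "wz": 0.29}, {"dx": -0.65, "dy": -0.4, "dz": 0.09, "wz": 0.29}, {"dx": -0.66, "dy": -0.39, "dz": 0.08, "wz": 0.29}, {"dx": -0.67, "dy": -0.37, "dz": 0.09, "wz": 0.29}, {"dx": -0.68, "dy": -0.35, "dz": 0.09, "wz": 0.29}, {"dx": -0.69, "dy": -0.33, "dz": 0.09, "wz": 0.28}, {"dx": -0.7, "dy": -0.31, "dz": 0.09, "wz": 0.29}, {"dx": -0.7, "dy": -0.3, "dz": 0.09, "wz": 0.29}]
[{"dx": -0.71, "dy": -0.28, "dz": 0.09, "wz": 0.29}, {"dx": -0.72, "dy": -0.26, "dz": 0.09, "wz": 0.29}, {"dx": -0.73, "dy": -0.25, "dz": 0.09, "wz": 0.29}, {"dx": -0.73, "dy": -0.22, "dz": 0.09, "wz": 0.29}, {"dx": -0.73, "dy": -0.21, "dz": 0.09, "wz": 0.28}, {"dx": -0.75, "dy": -0.19, "dz": 0.09, "wz": 0.29}, {"dx": -0.74, "dy": -0.17, "dz": 0.09, "wz": 0.29}, {"dx": -0.75, "dy": -0.15, "dz": 0.09, "wz": 0.29}]
end [ 533.2 -340.2  179.8] 14.7
```

>>> {"op": "carry_out", "data": {
  "steps": [
    {"dx": -0.81,"dy": -0.48,"wz": 0.47},
    {"dx": -0.83,"dy": -0.44,"wz": 0.48},
    {"dx": -0.85,"dy": -0.41,"wz": 0.47},
    {"dx": -0.86,"dy": -0.38,"wz": 0.48},
    {"dx": -0.88,"dy": -0.33,"wz": 0.47},
    {"dx": -0.9,"dy": -0.31,"wz": 0.48},
    {"dx": -0.9,"dy": -0.26,"wz": 0.47},
    {"dx": -0.91,"dy": -0.23,"wz": 0.48}
  ]
}}

```text
invalid input
```

>>> {"op": "carry_out", "data": {
  "steps": [
    {"dx": -0.93,"dy": -0.18,"wz": 0.47},
    {"dx": -0.93,"dy": -0.15,"wz": 0.48},
    {"dx": -0.93,"dy": -0.12,"wz": 0.47},
    {"dx": -0.58,"dy": -0.49,"dz": 0.07,"wz": 0.29},
    {"dx": -0.6,"dy": -0.48,"dz": 0.07,"wz": 0.29},
    {"dx": -0.61,"dy": -0.47,"dz": 0.07,"wz": 0.29},
    {"dx": -0.62,"dy": -0.44,"dz": 0.07,"wz": 0.28},
    {"dx": -0.63,"dy": -0.44,"dz": 0.07,"wz": 0.29}
  ]
}}

```text
invalid input
```

>>> {"op": "carry_out", "data": {
  "steps": [
    {"dx": -0.64,"dy": -0.41,"dz": 0.07,"wz": 0.29},
    {"dx": -0.65,"dy": -0.4,"dz": 0.07,"wz": 0.29},
    {"dx": -0.66,"dy": -0.39,"dz": 0.07,"wz": 0.29},
    {"dx": -0.67,"dy": -0.37,"dz": 0.07,"wz": 0.29},
    {"dx": -0.68,"dy": -0.35,"dz": 0.07,"wz": 0.29},
    {"dx": -0.69,"dy": -0.33,"dz": 0.07,"wz": 0.28},
    {"dx": -0.7,"dy": -0.31,"dz": 0.07,"wz": 0.29},
    {"dx": -0.7,"dy": -0.3,"dz": 0.07,"wz": 0.29}
  ]
}}

```text
invalid input
```

>>> {"op": "carry_out", "data": {
  "steps": [
    {"dx": -0.71,"dy": -0.28,"dz": 0.09,"wz": 0.29},
    {"dx": -0.72,"dy": -0.26,"dz": 0.09,"wz": 0.29},
    {"dx": -0.73,"dy": -0.25,"dz": 0.09,"wz": 0.29},
    {"dx": -0.73,"dy": -0.22,"dz": 0.09,"wz": 0.29},
    {"dx": -0.73,"dy": -0.21,"dz": 0.09,"wz": 0.28},
    {"dx": -0.75,"dy": -0.19,"dz": 0.09,"wz": 0.29},
    {"dx": -0.74,"dy": -0.17,"dz": 0.09,"wz": 0.29},
    {"dx": -0.75,"dy": -0.15,"dz": 0.09,"wz": 0.29}
  ]
}}

```text
invalid input
```

```bash
python3 -c "
from pl import *
c=cam('wrist');save('w1.png',c['pixels']);tilt();print(c['camera_matrix'],c['R'],c['t'])
plan([([533.3,-340.2,135],14.7,3),([533.3,-340.2,92],14.7,5)])"
```

```text
t 0.2 p [210.4 614.8 249.9] A 71.1 z [-3.e-04 -7.e-04 -1.e+00] f [ 0.1 -0.8  0.4] w 0.998
[[325.1922621    0.         278.53713471]
 [  0.         325.1922621  210.44381127]
 [  0.           0.           1.        ]] [[ 0.3237206   0.94615144 -0.00155821]
 [ 0.90015071 -0.30747359  0.30852665]
 [ 0.29143382 -0.10127906 -0.95121442]] [-649.26812635  -40.60479098  381.20217698]
[{"dx": -5.12, "dy": -6.66, "dz": 0.96, "wz": 3.76}, {"dx": -7.0, "dy": -4.65, "dz": 0.96, "wz": 3.76}, {"dx": -8.12, "dy": -2.15, "dz": 0.95, "wz": 3.76}, {"dz": 0.22}, {"dz": 0.21}, {"dz": 0.22}, {"dz": 0.21}, {"dz": 0.22}]
end [ 533.3 -340.3   91.9] 14.7
```

View pics/w1.png

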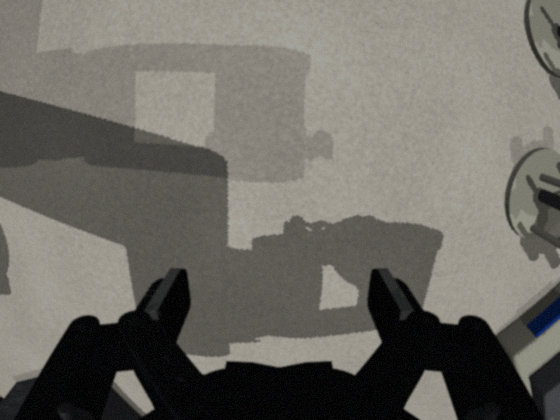

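The call was refused and the arm hasn't moved, probably because every field is required. The wrist view shows only bench, with the jaws at (180,290) and (380,290). I'll try complete rows.

>>> {"op": "carry_out", "data": {
  "steps": [
    {"dx": -0.8,"dy": -0.5,"dz": 0,"wx": 0,"wy": 0,"wz": 0.5,"hand": 85},
    {"dx": -0.83,"dy": -0.44,"dz": 0,"wx": 0,"wy": 0,"wz": 0.5,"hand": 85}
  ],
  "squeeze": 60
}}

```text
t: 0.37
ee_pos: [258.1, 557.2, 249.8]
ee_rot: [0.206, 0.978, -0.0, -0.0]
wrist_force: [1.3, 1.4, 0.2]
gripper_width: 0.995
```

```bash
sed -i "s/rows.append.*/rows.append(dict(dx=k[0],dy=k[1],dz=k[2],wx=0,wy=0,wz=w,hand=hand))/; s/def plan(wps,start=None)/def plan(wps,start=None,hand=85)/" pl.py
python3 -c "
from pl import *
tilt()
plan([([480,300,250],14.7,10),([533.3,-340.2,180],14.7,18)])"
```

```text
t 0.37 p [258.1 557.2 249.8] A 66.17 z [-3.e-04 -3.e-04 -1.e+00] f [1.3 1.4 0.2] w 0.995
[{"dx": -0.77, "dy": -0.36, "dz": -0.0, "wx": 0, "wy": 0, "wz": 1.03, "hand": 85}, {"dx": -0.79, "dy": -0.3, "dz": -0.0, "wx": 0, "wy": 0, "wz": 1.03, "hand": 85}, {"dx": -0.82, "dy": -0.22, "dz": -0.0, "wx": 0, "wy": 0, "wz": 1.03, "hand": 85}, {"dx": -0.84, "dy": -0.14, "dz": -0.0, "wx": 0, "wy": 0, "wz": 1.03, "hand": 85}, {"dx": -0.85, "dy": -0.08, "dz": -0.0, "wx": 0, "wy": 0, "wz": 1.03, "hand": 85}, {"dx": -0.85, "dy": 0.01, "dz": -0.0, "wx": 0, "wy": 0, "wz": 1.03, "hand": 85}, {"dx": -0.84, "dy": 0.08, "dz": -0.0, "wx": 0, "wy": 0, "wz": 1.03, "hand": 85}, {"dx": -0.84, "dy": 0.16, "dz": -0.0, "wx": 0, "wy": 0, "wz": 1.02, "hand": 85}]
[{"dx": -0.81, "dy": 0.23, "dz": -0.01, "wx": 0, "wy": 0, "wz": 1.03, "hand": 85}, {"dx": -0.8, "dy": 0.3, "dz": 0.0, "wx": 0, "wy": 0, "wz": 1.03, "hand": 85}, {"dx": -0.88, "dy": -0.15, "dz": 0.1, "wx": 0, "wy": 0, "wz": 0.0, "hand": 85}, {"dx": -0.88, "dy": -0.16, "dz": 0.09, "wx": 0, "wy": 0, "wz": 0.0, "hand": 85}, {"dx": -0.88, "dy": -0.15, "dz": 0.1
[... 582 characters left out ...]
 "wz": 0.0, "hand": 85}, {"dx": -0.87, "dy": -0.16, "dz": 0.1, "wx": 0, "wy": 0, "wz": 0.0, "hand": 85}, {"dx": -0.88, "dy": -0.15, "dz": 0.1, "wx": 0, "wy": 0, "wz": 0.0, "hand": 85}, {"dx": -0.88, "dy": -0.15, "dz": 0.1, "wx": 0, "wy": 0, "wz": 0.0, "hand": 85}, {"dx": -0.88, "dy": -0.16, "dz": 0.09, "wx": 0, "wy": 0, "wz": 0.0, "hand": 85}]
[{"dx": -0.88, "dy": -0.15, "dz": 0.1, "wx": 0, "wy": 0, "wz": 0.0, "hand": 85}, {"dx": -0.88, "dy": -0.16, "dz": 0.1, "wx": 0, "wy": 0, "wz": 0.0, "hand": 85}, {"dx": -0.88, "dy": -0.15, "dz": 0.1, "wx": 0, "wy": 0, "wz": 0.0, "hand": 85}, {"dx": -0.87, "dy": -0.16, "dz": 0.09, "wx": 0, "wy": 0, "wz": 0.0, "hand": 85}]
end [ 533.1 -340.1  180.2] 14.72
```

>>> {"op": "carry_out", "data": {
  "steps": [
    {"dx": -0.77,"dy": -0.36,"dz": 0,"wx": 0,"wy": 0,"wz": 1,"hand": 85},
    {"dx": -0.79,"dy": -0.3,"dz": 0,"wx": 0,"wy": 0,"wz": 1,"hand": 85},
    {"dx": -0.82,"dy": -0.22,"dz": 0,"wx": 0,"wy": 0,"wz": 1,"hand": 85},
    {"dx": -0.84,"dy": -0.14,"dz": 0,"wx": 0,"wy": 0,"wz": 1,"hand": 85},
    {"dx": -0.85,"dy": -0.08,"dz": 0,"wx": 0,"wy": 0,"wz": 1,"hand": 85},
    {"dx": -0.85,"dy": 0,"dz": 0,"wx": 0,"wy": 0,"wz": 1,"hand": 85},
    {"dx": -0.84,"dy": 0.08,"dz": 0,"wx": 0,"wy": 0,"wz": 1,"hand": 85},
    {"dx": -0.84,"dy": 0.16,"dz": 0,"wx": 0,"wy": 0,"wz": 1,"hand": 85}
  ]
}}

```text
t: 1.03
ee_pos: [438.5, 351.1, 250.3]
ee_rot: [0.531, 0.847, -0.0, -0.0]
wrist_force: [1.1, -0.5, -0.6]
gripper_width: 0.994
```

>>> {"op": "carry_out", "data": {
  "steps": [
    {"dx": -0.81,"dy": 0.23,"dz": 0,"wx": 0,"wy": 0,"wz": 1,"hand": 85},
    {"dx": -0.8,"dy": 0.3,"dz": 0,"wx": 0,"wy": 0,"wz": 1,"hand": 85},
    {"dx": -0.88,"dy": -0.15,"dz": 0.08,"wx": 0,"wy": 0,"wz": 0.3,"hand": 85},
    {"dx": -0.88,"dy": -0.15,"dz": 0.08,"wx": 0,"wy": 0,"wz": 0,"hand": 85},
    {"dx": -0.88,"dy": -0.15,"dz": 0.08,"wx": 0,"wy": 0,"wz": 0,"hand": 85},
    {"dx": -0.88,"dy": -0.15,"dz": 0.08,"wx": 0,"wy": 0,"wz": 0,"hand": 85},
    {"dx": -0.88,"dy": -0.15,"dz": 0.08,"wx": 0,"wy": 0,"wz": 0,"hand": 85},
    {"dx": -0.88,"dy": -0.15,"dz": 0.08,"wx": 0,"wy": 0,"wz": 0,"hand": 85}
  ]
}}

```text
t: 1.7
ee_pos: [502.1, 86.9, 231.0]
ee_rot: [0.611, 0.791, 0.0, 0.0]
wrist_force: [1.7, -0.0, -0.3]
gripper_width: 0.994
```

>>> {"op": "carry_out", "data": {
  "steps": [
    {"dx": -0.88,"dy": -0.15,"dz": 0.08,"wx": 0,"wy": 0,"wz": 0,"hand": 85},
    {"dx": -0.88,"dy": -0.15,"dz": 0.08,"wx": 0,"wy": 0,"wz": 0,"hand": 85},
    {"dx": -0.88,"dy": -0.15,"dz": 0.08,"wx": 0,"wy": 0,"wz": 0,"hand": 85},
    {"dx": -0.88,"dy": -0.15,"dz": 0.08,"wx": 0,"wy": 0,"wz": 0,"hand": 85},
    {"dx": -0.88,"dy": -0.15,"dz": 0.08,"wx": 0,"wy": 0,"wz": 0,"hand": 85},
    {"dx": -0.88,"dy": -0.15,"dz": 0.08,"wx": 0,"wy": 0,"wz": 0,"hand": 85},
    {"dx": -0.88,"dy": -0.15,"dz": 0.08,"wx": 0,"wy": 0,"wz": 0,"hand": 85},
    {"dx": -0.88,"dy": -0.15,"dz": 0.08,"wx": 0,"wy": 0,"wz": 0,"hand": 85}
  ]
}}

```text
t: 2.37
ee_pos: [526.7, -197.9, 205.3]
ee_rot: [0.612, 0.791, 0.0, -0.0]
wrist_force: [0.6, -0.8, -0.8]
gripper_width: 0.995
```

```bash
python3 -c "
from pl import *
tilt()
plan([([533.3,-340.2,180],14.7,5),([533.3,-340.2,92],14.7,6)])"
```

```text
t 2.37 p [ 526.7 -197.9  205.3] A 14.59 z [-0.e+00  1.e-04 -1.e+00] f [ 0.6 -0.8 -0.8] w 0.995
[{"dx": -0.7, "dy": -0.15, "dz": 0.13, "wx": 0, "wy": 0, "wz": -0.0, "hand": 85}, {"dx": -0.69, "dy": -0.14, "dz": 0.12, "wx": 0, "wy": 0, "wz": -0.01, "hand": 85}, {"dx": -0.7, "dy": -0.15, "dz": 0.13, "wx": 0, "wy": 0, "wz": -0.0, "hand": 85}, {"dx": -0.7, "dy": -0.15, "dz": 0.13, "wx": 0, "wy": 0, "wz": -0.01, "hand": 85}, {"dx": -0.69, "dy": -0.15, "dz": 0.12, "wx": 0, "wy": 0, "wz": -0.0, "hand": 85}, {"dx": -0.0, "dy": 0.0, "dz": 0.37, "wx": 0, "wy": 0, "wz": -0.0, "hand": 85}, {"dx": -0.0, "dy": 0.0, "dz": 0.36, "wx": 0, "wy": 0, "wz": -0.0, "hand": 85}, {"dx": -0.0, "dy": 0.0, "dz": 0.37, "wx": 0, "wy": 0, "wz": -0.0, "hand": 85}]
[{"dx": -0.0, "dy": 0.0, "dz": 0.37, "wx": 0, "wy": 0, "wz": -0.0, "hand": 85}, {"dx": -0.0, "dy": 0.0, "dz": 0.37, "wx": 0, "wy": 0, "wz": -0.0, "hand": 85}, {"dx": -0.0, "dy": 0.0, "dz": 0.36, "wx": 0, "wy": 0, "wz": -0.0, "hand": 85}]
end [ 533.2 -340.1   92.1] 14.69
```

>>> {"op": "carry_out", "data": {
  "steps": [
    {"dx": -0.7,"dy": -0.15,"dz": 0.13,"wx": 0,"wy": 0,"wz": 0,"hand": 85},
    {"dx": -0.7,"dy": -0.15,"dz": 0.13,"wx": 0,"wy": 0,"wz": 0,"hand": 85},
    {"dx": -0.7,"dy": -0.15,"dz": 0.13,"wx": 0,"wy": 0,"wz": 0,"hand": 85},
    {"dx": -0.7,"dy": -0.15,"dz": 0.13,"wx": 0,"wy": 0,"wz": 0,"hand": 85},
    {"dx": -0.7,"dy": -0.15,"dz": 0.12,"wx": 0,"wy": 0,"wz": 0,"hand": 85},
    {"dx": 0,"dy": 0,"dz": 0.4,"wx": 0,"wy": 0,"wz": 0,"hand": 85},
    {"dx": 0,"dy": 0,"dz": 0,"wx": 0,"wy": 0,"wz": 0,"hand": 85},
    {"dx": 0,"dy": 0,"dz": 0,"wx": 0,"wy": 0,"wz": 0,"hand": 85}
  ]
}}

```text
t: 3.03
ee_pos: [532.3, -338.6, 163.1]
ee_rot: [0.612, 0.791, 0.0, -0.001]
wrist_force: [-0.5, 0.7, 0.1]
gripper_width: 0.994
```

```bash
python3 -c "
from pl import *
tilt();c=cam('wrist');save('w2.png',c['pixels'])
plan([([533.3,-340.2,92],14.7,4)])"
```

```text
t 3.03 p [ 532.3 -338.6  163.1] A 14.57 z [-0.002   0.0016 -1.    ] f [-0.5  0.7  0.1] w 0.994
[{"dx": -0.01, "dy": -0.0, "dz": 0.45, "wx": 0, "wy": 0, "wz": -0.0, "hand": 85}, {"dx": -0.01, "dy": -0.0, "dz": 0.45, "wx": 0, "wy": 0, "wz": -0.01, "hand": 85}, {"dx": -0.01, "dy": -0.0, "dz": 0.45, "wx": 0, "wy": 0, "wz": -0.0, "hand": 85}, {"dx": -0.02, "dy": -0.0, "dz": 0.45, "wx": 0, "wy": 0, "wz": -0.01, "hand": 85}]
end [ 533.4 -340.4   91.9] 14.71
```

View pics/w2.png

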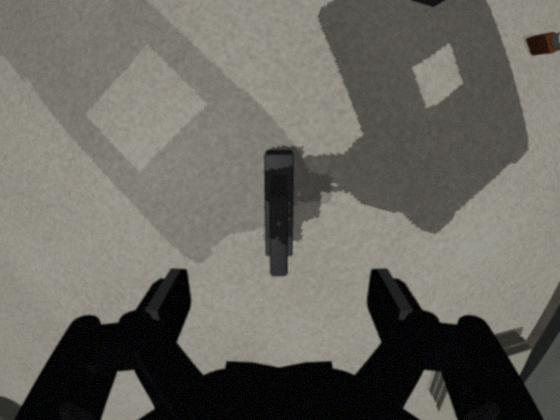

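The bar is centred between the jaws at column 279. I'll check its offset along the bar using wrist depth.

```bash
cat >> h.py <<'E'
def wpts(c):
    K=c['camera_matrix'];z=c['range_z'].astype(float);v,u=np.mgrid[:z.shape[0],:z.shape[1]]
    a=(u-K[0,2])/K[0,0];b=(v-K[1,2])/K[1,1];th=np.hypot(a,b)+1e-9;s=np.tan(th)/th*z
    return (np.stack([a*s,b*s,z],-1)-c['t'])@c['R']
E
python3 -c "
from pl import *
c=cam('wrist');p=wpts(c);m=(abs(p[...,0]-533)<60)&(abs(p[...,1]+340)<70)&(c['range_z']>0)
for lo,hi in((88,103),(-5,103)):
    q=p[m&(p[...,2]>lo)&(p[...,2]<hi)];print(len(q))
    if lo>0: print(cv2.minAreaRect(q[:,:2].astype(np.float32)),np.median(q[:,2]))
tilt()"
```

```text
1532
((532.3999633789062, -339.9756164550781), (11.930773735046387, 56.42789077758789), 14.317432403564453) 96.57837512931994
18656
t 3.13 p [ 533.3 -338.3  164.4] A 14.64 z [-1.e-04  2.e-04 -1.e+00] f [-0.2  0.7  1.2] w 0.991
```

>>> {"op": "carry_out", "data": {
  "steps": [
    {"dx": -0.02,"dy": -0.01,"dz": 0.45,"wx": 0,"wy": 0,"wz": 0,"hand": 85},
    {"dx": -0.02,"dy": -0.01,"dz": 0.45,"wx": 0,"wy": 0,"wz": 0,"hand": 60},
    {"dx": 0,"dy": 0,"dz": 0.45,"wx": 0,"wy": 0,"wz": 0,"hand": 50},
    {"dx": 0,"dy": 0,"dz": 0.44,"wx": 0,"wy": 0,"wz": 0,"hand": 40},
    {"dx": 0,"dy": 0,"dz": 0,"wx": 0,"wy": 0,"wz": 0,"hand": 30},
    {"dx": 0,"dy": 0,"dz": 0,"wx": 0,"wy": 0,"wz": 0,"hand": 30}
  ]
}}

```text
t: 3.63
ee_pos: [532.8, -340.0, 92.6]
ee_rot: [0.611, 0.792, -0.0, -0.0]
wrist_force: [0.3, 0.0, 0.4]
gripper_width: 0.351
```

```bash
python3 -c "
from pl import *
tilt()"
```

```text
t 3.63 p [ 532.8 -340.    92.6] A 14.66 z [-7.e-04  5.e-04 -1.e+00] f [0.3 0.  0.4] w 0.351
```

>>> {"op": "carry_out", "data": {
  "steps": [
    {"dx": 0,"dy": 0,"dz": 0,"wx": 0,"wy": 0,"wz": 0,"hand": 0},
    {"dx": 0,"dy": 0,"dz": 0,"wx": 0,"wy": 0,"wz": 0,"hand": 0},
    {"dx": 0,"dy": 0,"dz": 0,"wx": 0,"wy": 0,"wz": 0,"hand": 0},
    {"dx": 0,"dy": 0,"dz": 0,"wx": 0,"wy": 0,"wz": 0,"hand": 0},
    {"dx": 0,"dy": 0,"dz": 0,"wx": 0,"wy": 0,"wz": 0,"hand": 0},
    {"dx": 0,"dy": 0,"dz": 0,"wx": 0,"wy": 0,"wz": 0,"hand": 0}
  ],
  "squeeze": 80
}}

```text
t: 4.13
ee_pos: [533.5, -341.2, 94.0]
ee_rot: [0.611, 0.791, 0.0, 0.001]
wrist_force: [-1.2, 1.5, 8.5]
gripper_width: 0.122
```

```bash
python3 -c "
from pl import *
tilt();p,A,_=cur()
print(box(5,-115,0))
plan([([p[0],p[1],275],A,7),(box(5,-115,270),97.3,17)],hand=0)"
```

```text
t 4.13 p [ 533.5 -341.2   94. ] A 14.61 z [ 0.0018 -0.0012 -1.    ] f [-1.2  1.5  8.5] w 0.122
[np.float64(540.1719022021055), np.float64(-88.53253785484665), 0]
[{"dx": 0.0, "dy": 0.0, "dz": -0.65, "wx": 0, "wy": 0, "wz": -0.0, "hand": 0}, {"dx": 0.0, "dy": 0.0, "dz": -0.64, "wx": 0, "wy": 0, "wz": -0.0, "hand": 0}, {"dx": 0.0, "dy": 0.0, "dz": -0.65, "wx": 0, "wy": 0, "wz": -0.0, "hand": 0}, {"dx": 0.0, "dy": 0.0, "dz": -0.65, "wx": 0, "wy": 0, "wz": -0.0, "hand": 0}, {"dx": 0.0, "dy": 0.0, "dz": -0.64, "wx": 0, "wy": 0, "wz": -0.0, "hand": 0}, {"dx": 0.0, "dy": 0.0, "dz": -0.65, "wx": 0, "wy": 0, "wz": -0.0, "hand": 0}, {"dx": 0.0, "dy": 0.0, "dz": -0.64, "wx": 0, "wy": 0, "wz": -0.0, "hand": 0}, {"dx": 0.36, "dy": 0.1, "dz": 0.01, "wx": 0, "wy": 0, "wz": -0.97, "hand": 0}]
[{"dx": 0.34, "dy": 0.14, "dz": 0.0, "wx": 0, "wy": 0, "wz": -0.98, "hand": 0}, {"dx": 0.34, "dy": 0.16, "dz": 0.01, "wx": 0, "wy": 0, "wz": -0.97, "hand": 0}, {"dx": 0.32, "dy": 0.19, "dz": 0.01, "wx": 0, "wy": 0, "wz": -0.97, "hand": 0}, {"dx": 0.3, "dy": 0.21, "dz": 0.01, "wx": 0, "wy": 0, "wz": -0.97, "hand
[... 292 characters left out ...]
wy": 0, "wz": -0.98, "hand": 0}]
[{"dx": 0.18, "dy": 0.32, "dz": 0.01, "wx": 0, "wy": 0, "wz": -0.97, "hand": 0}, {"dx": 0.16, "dy": 0.34, "dz": 0.01, "wx": 0, "wy": 0, "wz": -0.97, "hand": 0}, {"dx": 0.13, "dy": 0.35, "dz": 0.01, "wx": 0, "wy": 0, "wz": -0.97, "hand": 0}, {"dx": 0.1, "dy": 0.35, "dz": 0.0, "wx": 0, "wy": 0, "wz": -0.98, "hand": 0}, {"dx": 0.07, "dy": 0.37, "dz": 0.01, "wx": 0, "wy": 0, "wz": -0.97, "hand": 0}, {"dx": 0.04, "dy": 0.37, "dz": 0.01, "wx": 0, "wy": 0, "wz": -0.97, "hand": 0}, {"dx": 0.0, "dy": 0.37, "dz": 0.0, "wx": 0, "wy": 0, "wz": -0.98, "hand": 0}, {"dx": -0.02, "dy": 0.37, "dz": 0.01, "wx": 0, "wy": 0, "wz": -0.97, "hand": 0}]
end [540.1 -88.6 270. ] 97.31
```

>>> {"op": "carry_out", "data": {
  "steps": [
    {"dx": 0,"dy": 0,"dz": -0.65,"wx": 0,"wy": 0,"wz": 0,"hand": 0},
    {"dx": 0,"dy": 0,"dz": -0.65,"wx": 0,"wy": 0,"wz": 0,"hand": 0},
    {"dx": 0,"dy": 0,"dz": -0.65,"wx": 0,"wy": 0,"wz": 0,"hand": 0},
    {"dx": 0,"dy": 0,"dz": -0.65,"wx": 0,"wy": 0,"wz": 0,"hand": 0},
    {"dx": 0,"dy": 0,"dz": -0.65,"wx": 0,"wy": 0,"wz": 0,"hand": 0},
    {"dx": 0,"dy": 0,"dz": -0.65,"wx": 0,"wy": 0,"wz": 0,"hand": 0},
    {"dx": 0,"dy": 0,"dz": -0.65,"wx": 0,"wy": 0,"wz": 0,"hand": 0},
    {"dx": 0.36,"dy": 0.1,"dz": 0,"wx": 0,"wy": 0,"wz": -0.97,"hand": 0}
  ]
}}

```text
t: 4.8
ee_pos: [535.1, -328.8, 280.7]
ee_rot: [0.579, 0.816, -0.0, 0.005]
wrist_force: [0.5, -0.5, -1.1]
gripper_width: 0.119
```

>>> {"op": "carry_out", "data": {
  "steps": [
    {"dx": 0.34,"dy": 0.14,"dz": 0.0,"wx": 0,"wy": 0,"wz": -0.98,"hand": 0},
    {"dx": 0.34,"dy": 0.16,"dz": 0.01,"wx": 0,"wy": 0,"wz": -0.97,"hand": 0},
    {"dx": 0.32,"dy": 0.19,"dz": 0.01,"wx": 0,"wy": 0,"wz": -0.97,"hand": 0},
    {"dx": 0.3,"dy": 0.21,"dz": 0.01,"wx": 0,"wy": 0,"wz": -0.97,"hand": 0},
    {"dx": 0.28,"dy": 0.25,"dz": 0.0,"wx": 0,"wy": 0,"wz": -0.98,"hand": 0},
    {"dx": 0.27,"dy": 0.26,"dz": 0.01,"wx": 0,"wy": 0,"wz": -0.97,"hand": 0},
    {"dx": 0.23,"dy": 0.28,"dz": 0.01,"wx": 0,"wy": 0,"wz": -0.97,"hand": 0},
    {"dx": 0.22,"dy": 0.31,"dz": 0.0,"wx": 0,"wy": 0,"wz": -0.98,"hand": 0}
  ]
}}

```text
t: 5.47
ee_pos: [536.2, -206.3, 273.2]
ee_rot: [0.27, 0.963, -0.0, 0.001]
wrist_force: [0.0, -0.1, -1.4]
gripper_width: 0.125
```

>>> {"op": "carry_out", "data": {
  "steps": [
    {"dx": 0.18,"dy": 0.32,"dz": 0.01,"wx": 0,"wy": 0,"wz": -0.97,"hand": 0},
    {"dx": 0.16,"dy": 0.34,"dz": 0.01,"wx": 0,"wy": 0,"wz": -0.97,"hand": 0},
    {"dx": 0.13,"dy": 0.35,"dz": 0.01,"wx": 0,"wy": 0,"wz": -0.97,"hand": 0},
    {"dx": 0.1,"dy": 0.35,"dz": 0.0,"wx": 0,"wy": 0,"wz": -0.98,"hand": 0},
    {"dx": 0.07,"dy": 0.37,"dz": 0.01,"wx": 0,"wy": 0,"wz": -0.97,"hand": 0},
    {"dx": 0.04,"dy": 0.37,"dz": 0.01,"wx": 0,"wy": 0,"wz": -0.97,"hand": 0},
    {"dx": 0.0,"dy": 0.37,"dz": 0.0,"wx": 0,"wy": 0,"wz": -0.98,"hand": 0},
    {"dx": -0.02,"dy": 0.37,"dz": 0.01,"wx": 0,"wy": 0,"wz": -0.97,"hand": 0}
  ]
}}

```text
t: 6.13
ee_pos: [539.4, -87.5, 270.9]
ee_rot: [-0.066, 0.998, -0.0, 0.001]
wrist_force: [0.6, -0.1, -1.7]
gripper_width: 0.12
```

```bash
python3 -c "
from pl import *
tilt()
c=cam('scene');p=pts(c);save('s1.png',cv2.resize(c['pixels'][100:300,180:400],None,fx=3,fy=3))
tilt();m=(p[...,1]<-30)&(p[...,1]>-160)&(p[...,0]>480)&(p[...,0]<610)&(p[...,2]>148)&(p[...,2]<320)
q=p[m];print(len(q),q.min(0),np.percentile(q,[1,50],axis=0))
plan([(box(5,-115,226),97.3,3)],hand=0)"
```

```text
t 6.13 p [539.4 -87.5 270.9] A 97.55 z [ 1.3e-03 -3.0e-04 -1.0e+00] f [ 0.6 -0.1 -1.7] w 0.12
t 6.18 p [539.2 -85.4 270.8] A 97.96 z [ 1.e-03  8.e-04 -1.e+00] f [-0.1  3.  -1.5] w 0.123
1162 [ 492.36454559 -134.55767007  148.01726079] [[ 497.70615265 -127.10578915  178.69051056]
 [ 548.80375963  -80.42377304  250.91820991]]
[{"dx": -0.0, "dy": -0.03, "dz": 0.37, "wx": 0, "wy": 0, "wz": 0.04, "hand": 0}, {"dx": -0.01, "dy": -0.02, "dz": 0.38, "wx": 0, "wy": 0, "wz": 0.05, "hand": 0}, {"dx": -0.0, "dy": -0.03, "dz": 0.37, "wx": 0, "wy": 0, "wz": 0.04, "hand": 0}]
end [540.  -88.5 226. ] 97.31
```

View pics/s1.png

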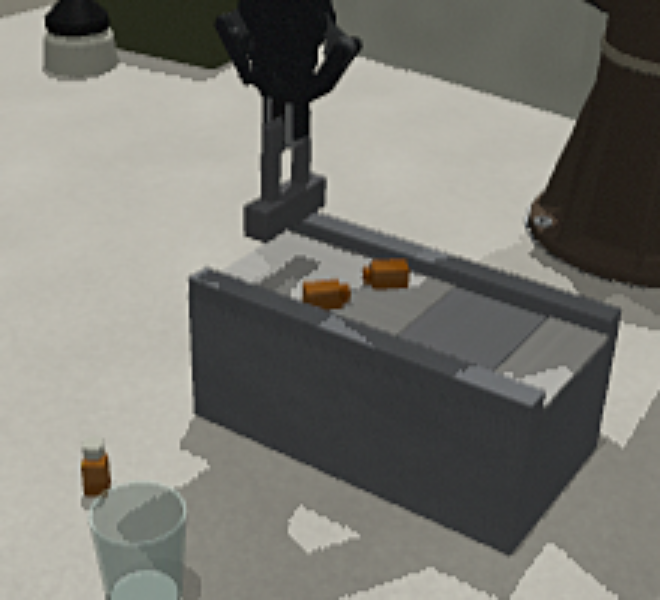

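The pusher hangs level in the jaws, about 45 mm above the deck, and both vials lie ahead of it at (327,294) and (387,273). Now I'll lower it and sweep.

>>> {"op": "carry_out", "data": {
  "steps": [
    {"dx": 0,"dy": -0.03,"dz": 0.37,"wx": 0,"wy": 0,"wz": 0.04,"hand": 0},
    {"dx": 0,"dy": -0.02,"dz": 0.37,"wx": 0,"wy": 0,"wz": 0.04,"hand": 0},
    {"dx": 0,"dy": -0.02,"dz": 0.37,"wx": 0,"wy": 0,"wz": 0.04,"hand": 0},
    {"dx": 0,"dy": 0,"dz": 0,"wx": 0,"wy": 0,"wz": 0,"hand": 0}
  ]
}}

```text
t: 6.52
ee_pos: [539.4, -91.2, 224.6]
ee_rot: [-0.058, 0.998, -0.0, -0.0]
wrist_force: [-0.8, -0.1, -1.3]
gripper_width: 0.117
```

```bash
python3 -c "
from pl import *
tilt();plan([(box(5,-115,226),97.3,1),(box(5,-80,226),97.3,3),(box(5,40,226),97.3,14)],hand=0)"
```

```text
t 6.52 p [539.4 -91.2 224.6] A 96.66 z [-2.e-04 -2.e-04 -1.e+00] f [-0.8 -0.1 -1.3] w 0.117
[{"dx": -0.03, "dy": 0.06, "dz": -0.04, "wx": 0, "wy": 0, "wz": -0.13, "hand": 0}, {"dx": 0.0, "dy": 0.29, "dz": 0.0, "wx": 0, "wy": 0, "wz": 0.0, "hand": 0}, {"dx": 0.0, "dy": 0.3, "dz": 0.0, "wx": 0, "wy": 0, "wz": 0.0, "hand": 0}, {"dx": 0.0, "dy": 0.29, "dz": 0.0, "wx": 0, "wy": 0, "wz": 0.0, "hand": 0}, {"dx": 0.0, "dy": 0.21, "dz": 0.0, "wx": 0, "wy": 0, "wz": 0.0, "hand": 0}, {"dx": 0.0, "dy": 0.22, "dz": 0.0, "wx": 0, "wy": 0, "wz": 0.0, "hand": 0}, {"dx": 0.0, "dy": 0.21, "dz": 0.0, "wx": 0, "wy": 0, "wz": 0.0, "hand": 0}, {"dx": 0.0, "dy": 0.22, "dz": 0.0, "wx": 0, "wy": 0, "wz": 0.0, "hand": 0}]
[{"dx": 0.0, "dy": 0.21, "dz": 0.0, "wx": 0, "wy": 0, "wz": 0.0, "hand": 0}, {"dx": 0.0, "dy": 0.22, "dz": 0.0, "wx": 0, "wy": 0, "wz": 0.0, "hand": 0}, {"dx": 0.0, "dy": 0.21, "dz": 0.0, "wx": 0, "wy": 0, "wz": 0.0, "hand": 0}, {"dx": 0.0, "dy": 0.21, "dz": 0.0, "wx": 0, "wy": 0, "wz": 0.0, "hand": 0}, {"dx": 0.0, "dy": 0.22, "dz": 0.0, "wx": 0, "wy": 0, "wz": 0.0, "hand": 0}, {"dx": 0.0, "dy": 0.21, "dz": 0.0, "wx": 0, "wy": 0, "wz": 0.0, "hand": 0}, {"dx": 0.0, "dy": 0.22, "dz": 0.0, "wx": 0, "wy": 0, "wz": 0.0, "hand": 0}, {"dx": 0.0, "dy": 0.21, "dz": 0.0, "wx": 0, "wy": 0, "wz": 0.0, "hand": 0}]
[{"dx": 0.0, "dy": 0.21, "dz": 0.0, "wx": 0, "wy": 0, "wz": 0.0, "hand": 0}, {"dx": 0.0, "dy": 0.22, "dz": 0.0, "wx": 0, "wy": 0, "wz": 0.0, "hand": 0}]
end [520.6  65.3 226.2] 97.31
```

>>> {"op": "carry_out", "data": {
  "steps": [
    {"dx": -0.03,"dy": 0.06,"dz": -0.03,"wx": 0,"wy": 0,"wz": -0.13,"hand": 0},
    {"dx": 0,"dy": 0.3,"dz": 0,"wx": 0,"wy": 0,"wz": 0,"hand": 0},
    {"dx": 0,"dy": 0.3,"dz": 0,"wx": 0,"wy": 0,"wz": 0,"hand": 0},
    {"dx": 0,"dy": 0.28,"dz": 0,"wx": 0,"wy": 0,"wz": 0,"hand": 0},
    {"dx": 0,"dy": 0.21,"dz": 0,"wx": 0,"wy": 0,"wz": 0,"hand": 0},
    {"dx": 0,"dy": 0.22,"dz": 0,"wx": 0,"wy": 0,"wz": 0,"hand": 0},
    {"dx": 0,"dy": 0.21,"dz": 0,"wx": 0,"wy": 0,"wz": 0,"hand": 0},
    {"dx": 0,"dy": 0.22,"dz": 0,"wx": 0,"wy": 0,"wz": 0,"hand": 0}
  ]
}}

```text
t: 7.18
ee_pos: [531.6, -18.5, 226.8]
ee_rot: [-0.064, 0.998, -0.0, 0.0]
wrist_force: [0.4, -0.8, -1.4]
gripper_width: 0.126
```

>>> {"op": "carry_out", "data": {
  "steps": [
    {"dx": 0,"dy": 0.21,"dz": 0,"wx": 0,"wy": 0,"wz": 0,"hand": 0},
    {"dx": 0,"dy": 0.22,"dz": 0,"wx": 0,"wy": 0,"wz": 0,"hand": 0},
    {"dx": 0,"dy": 0.21,"dz": 0,"wx": 0,"wy": 0,"wz": 0,"hand": 0},
    {"dx": 0,"dy": 0.21,"dz": 0,"wx": 0,"wy": 0,"wz": 0,"hand": 0},
    {"dx": 0,"dy": 0.22,"dz": 0,"wx": 0,"wy": 0,"wz": 0,"hand": 0},
    {"dx": 0,"dy": 0.21,"dz": 0,"wx": 0,"wy": 0,"wz": 0,"hand": 0},
    {"dx": 0,"dy": 0.21,"dz": 0,"wx": 0,"wy": 0,"wz": 0,"hand": 0},
    {"dx": 0,"dy": 0.21,"dz": 0,"wx": 0,"wy": 0,"wz": 0,"hand": 0}
  ]
}}

```text
t: 7.85
ee_pos: [522.8, 48.8, 226.7]
ee_rot: [-0.064, 0.998, 0.0, -0.0]
wrist_force: [0.6, -0.5, -1.1]
gripper_width: 0.12
```

```bash
python3 -c "
from pl import *
tilt();p,A,_=cur();d=p[:2]-BC;c,s=np.cos(BY),np.sin(BY);print('box xy',c*d[0]+s*d[1],-s*d[0]+c*d[1])
c=cam('scene');save('s2.png',cv2.resize(c['pixels'][130:270,230:400],None,fx=4,fy=4))"
```

```text
t 7.85 p [522.8  48.8 226.7] A 97.35 z [-1.e-04  0.e+00 -1.e+00] f [ 0.6 -0.5 -1.1] w 0.12
box xy 5.258530081291177 23.42337742290826
```

View pics/s2.png

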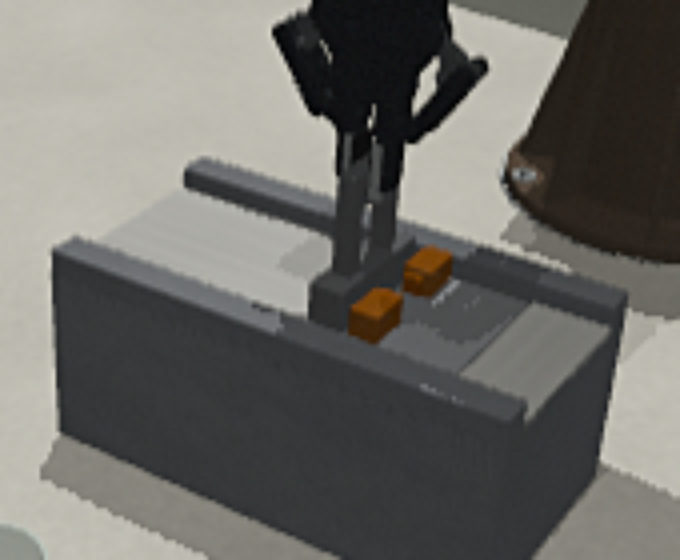

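Both vials lie flat against the blade at (375,315) and (428,270). I'll push on to box y 52, then press down gently.

>>> {"op": "carry_out", "data": {
  "steps": [
    {"dx": 0,"dy": 0.19,"dz": 0,"wx": 0,"wy": 0,"wz": 0,"hand": 0},
    {"dx": 0,"dy": 0.19,"dz": 0,"wx": 0,"wy": 0,"wz": 0,"hand": 0},
    {"dx": 0,"dy": 0.17,"dz": 0,"wx": 0,"wy": 0,"wz": 0,"hand": 0},
    {"dx": 0,"dy": 0.1,"dz": 0,"wx": 0,"wy": 0,"wz": 0,"hand": 0},
    {"dx": 0,"dy": 0.03,"dz": 0,"wx": 0,"wy": 0,"wz": 0,"hand": 0},
    {"dx": 0,"dy": 0,"dz": 0,"wx": 0,"wy": 0,"wz": 0,"hand": 0}
  ]
}}

```text
t: 8.4
ee_pos: [519.5, 75.3, 226.7]
ee_rot: [-0.064, 0.998, -0.0, 0.0]
wrist_force: [-0.5, 0.2, -1.6]
gripper_width: 0.121
```

>>> {"op": "carry_out", "data": {
  "steps": [
    {"dx": 0,"dy": 0,"dz": 0.1,"wx": 0,"wy": 0,"wz": 0,"hand": 0},
    {"dx": 0,"dy": 0,"dz": 0.1,"wx": 0,"wy": 0,"wz": 0,"hand": 0},
    {"dx": 0,"dy": 0,"dz": 0.1,"wx": 0,"wy": 0,"wz": 0,"hand": 0},
    {"dx": 0,"dy": 0,"dz": 0.1,"wx": 0,"wy": 0,"wz": 0,"hand": 0},
    {"dx": 0,"dy": 0,"dz": 0.1,"wx": 0,"wy": 0,"wz": 0,"hand": 0},
    {"dx": 0,"dy": 0,"dz": 0.1,"wx": 0,"wy": 0,"wz": 0,"hand": 0},
    {"dx": 0,"dy": 0,"dz": 0,"wx": 0,"wy": 0,"wz": 0,"hand": 0}
  ]
}}

```text
t: 8.98
ee_pos: [519.8, 74.9, 202.2]
ee_rot: [-0.064, 0.998, 0.0, 0.0]
wrist_force: [1.4, 3.7, 4.1]
gripper_width: 0.115
```

```bash
python3 -c "
from pl import *
tilt();p,A,_=cur();d=p[:2]-BC;c,s=np.cos(BY),np.sin(BY);print('box xy',c*d[0]+s*d[1],-s*d[0]+c*d[1])
c=cam('scene');t=cam('top');a=cv2.resize(c['pixels'][130:270,230:400],None,fx=3,fy=3);b=cv2.resize(t['pixels'][190:330,190:270],None,fx=3,fy=3);save('s3.png',np.hstack([a,b]))
i=c['pixels'].astype(int);m=(i[...,0]>i[...,2]*1.8+20)&(i[...,0]>60);m[:,:230]=0;m[:,400:]=0;m[280:]=0;m[:130]=0;P=pts(c);print(m.sum(),np.median(P[m],0) if m.any() else '')"
```

```text
t 8.98 p [519.8  74.9 202.2] A 97.32 z [ 3.e-04  5.e-04 -1.e+00] f [1.4 3.7 4.1] w 0.115
box xy 5.512975221553088 49.70955181643195
0
```

View pics/s3.png

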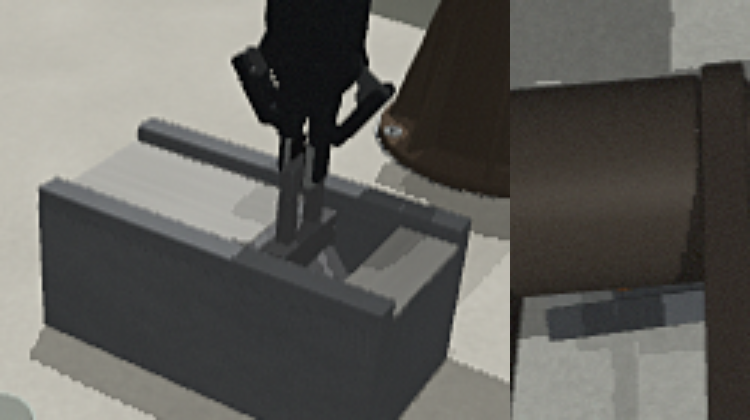

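The flap is open and no vials are visible on the deck. Pressing a little further and holding, then I'll look from the wrist camera.

>>> {"op": "carry_out", "data": {
  "steps": [
    {"dx": 0,"dy": 0,"dz": 0.06,"wx": 0,"wy": 0,"wz": 0,"hand": 0},
    {"dx": 0,"dy": 0,"dz": 0.05,"wx": 0,"wy": 0,"wz": 0,"hand": 0},
    {"dx": 0,"dy": 0,"dz": 0,"wx": 0,"wy": 0,"wz": 0,"hand": 0},
    {"dx": 0,"dy": 0,"dz": 0,"wx": 0,"wy": 0,"wz": 0,"hand": 0},
    {"dx": 0,"dy": 0,"dz": 0,"wx": 0,"wy": 0,"wz": 0,"hand": 0},
    {"dx": 0,"dy": 0,"dz": 0,"wx": 0,"wy": 0,"wz": 0,"hand": 0},
    {"dx": 0,"dy": 0,"dz": 0,"wx": 0,"wy": 0,"wz": 0,"hand": 0},
    {"dx": 0,"dy": 0,"dz": 0,"wx": 0,"wy": 0,"wz": 0,"hand": 0}
  ]
}}

```text
t: 9.75
ee_pos: [519.7, 75.0, 198.4]
ee_rot: [-0.064, 0.998, 0.0, 0.0]
wrist_force: [0.9, 5.0, 3.9]
gripper_width: 0.125
```

```bash
python3 -c "
from pl import *
tilt()
for n in('wrist','top','scene'):
    c=cam(n);i=c['pixels'].astype(int);m=(i[...,0]>i[...,2]*1.6+12)&(i[...,0]>30);P=wpts(c) if n=='wrist' else pts(c);m&=(abs(P[...,0]-520)<110)&(abs(P[...,1]-60)<160)&(P[...,2]<200)
    N,l,st,ce=cv2.connectedComponentsWithStats(m.astype(np.uint8))
    for k in range(1,N):
        if st[k,4]>5: print(n,st[k],np.median(P[l==k],0).round(0))
    if n=='wrist': save('w4.png',cv2.convertScaleAbs(c['pixels'],alpha=1.6))
"
```

```text
t 9.75 p [519.7  75.  198.4] A 97.35 z [ 4.e-04  0.e+00 -1.e+00] f [0.9 5.  3.9] w 0.125
wrist [323 133  24  38 776] [472. 121.  26.]
wrist [321 188  25  42 809] [529. 129.  26.]
```

View pics/w4.png

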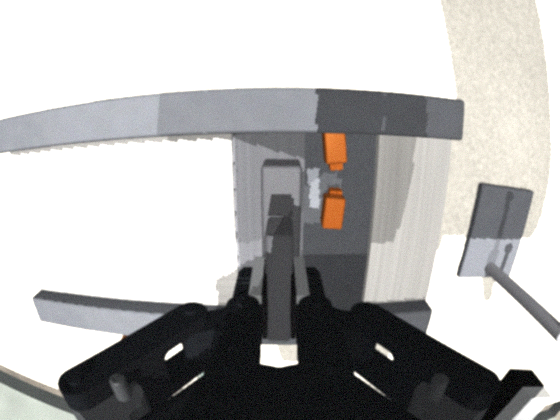

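Both vials lie on the box floor: tops at z 26, at (335,150) and (333,210). I'll release the flap gently and travel to the stand.

>>> {"op": "carry_out", "data": {
  "steps": [
    {"dx": 0,"dy": 0,"dz": -0.1,"wx": 0,"wy": 0,"wz": 0,"hand": 0},
    {"dx": 0,"dy": 0,"dz": -0.12,"wx": 0,"wy": 0,"wz": 0,"hand": 0},
    {"dx": 0,"dy": 0,"dz": -0.12,"wx": 0,"wy": 0,"wz": 0,"hand": 0},
    {"dx": 0,"dy": 0,"dz": -0.12,"wx": 0,"wy": 0,"wz": 0,"hand": 0},
    {"dx": 0,"dy": 0,"dz": -0.12,"wx": 0,"wy": 0,"wz": 0,"hand": 0},
    {"dx": 0,"dy": 0,"dz": -0.12,"wx": 0,"wy": 0,"wz": 0,"hand": 0},
    {"dx": 0,"dy": 0,"dz": -0.2,"wx": 0,"wy": 0,"wz": 0,"hand": 0},
    {"dx": 0,"dy": 0,"dz": -0.3,"wx": 0,"wy": 0,"wz": 0,"hand": 0}
  ]
}}

```text
t: 10.57
ee_pos: [518.7, 74.5, 246.0]
ee_rot: [-0.064, 0.998, -0.0, -0.001]
wrist_force: [0.3, 0.1, -2.6]
gripper_width: 0.118
```

>>> {"op": "carry_out", "data": {
  "steps": [
    {"dx": 0,"dy": 0,"dz": -0.4,"wx": 0,"wy": 0,"wz": 0,"hand": 0},
    {"dx": 0,"dy": 0,"dz": -0.4,"wx": 0,"wy": 0,"wz": 0,"hand": 0},
    {"dx": 0,"dy": 0,"dz": 0,"wx": 0,"wy": 0,"wz": 0,"hand": 0}
  ]
}}

```text
t: 10.82
ee_pos: [520.6, 74.7, 281.1]
ee_rot: [-0.064, 0.998, -0.0, 0.002]
wrist_force: [0.3, 0.0, -1.1]
gripper_width: 0.123
```

```bash
python3 -c "
from pl import *
tilt()
plan([([450,335,270],3.3,21)],hand=0)"
```

```text
t 10.82 p [520.6  74.7 281.1] A 97.35 z [ 3.4e-03 -2.0e-04 -1.0e+00] f [ 0.3  0.  -1.1] w 0.123
[{"dx": 0.04, "dy": 0.32, "dz": 0.01, "wx": 0, "wy": 0, "wz": 0.9, "hand": 0}, {"dx": 0.07, "dy": 0.31, "dz": 0.02, "wx": 0, "wy": 0, "wz": 0.89, "hand": 0}, {"dx": 0.09, "dy": 0.31, "dz": 0.01, "wx": 0, "wy": 0, "wz": 0.9, "hand": 0}, {"dx": 0.12, "dy": 0.3, "dz": 0.01, "wx": 0, "wy": 0, "wz": 0.89, "hand": 0}, {"dx": 0.14, "dy": 0.29, "dz": 0.02, "wx": 0, "wy": 0, "wz": 0.9, "hand": 0}, {"dx": 0.16, "dy": 0.27, "dz": 0.01, "wx": 0, "wy": 0, "wz": 0.89, "hand": 0}, {"dx": 0.18, "dy": 0.27, "dz": 0.01, "wx": 0, "wy": 0, "wz": 0.9, "hand": 0}, {"dx": 0.21, "dy": 0.25, "dz": 0.02, "wx": 0, "wy": 0, "wz": 0.9, "hand": 0}]
[{"dx": 0.22, "dy": 0.23, "dz": 0.01, "wx": 0, "wy": 0, "wz": 0.89, "hand": 0}, {"dx": 0.24, "dy": 0.21, "dz": 0.01, "wx": 0, "wy": 0, "wz": 0.9, "hand": 0}, {"dx": 0.25, "dy": 0.2, "dz": 0.02, "wx": 0, "wy": 0, "wz": 0.89, "hand": 0}, {"dx": 0.27, "dy": 0.17, "dz": 0.01, "wx": 0, "wy": 0, "wz": 0.9, "hand": 0}, {"dx": 0.28, "dy": 0.16, "dz": 0.01, "wx": 0, "wy": 0, "wz": 0.89, "hand": 0}, {"dx": 0.3, "dy": 0.13, "dz": 0.01, "wx": 0, "wy": 0, "wz": 0.9, "hand": 0}, {"dx": 0.3, "dy": 0.1, "dz": 0.02, "wx": 0, "wy": 0, "wz": 0.9, "hand": 0}, {"dx": 0.31, "dy": 0.09, "dz": 0.01, "wx": 0, "wy": 0, "wz": 0.89, "hand": 0}]
[{"dx": 0.32, "dy": 0.05, "dz": 0.01, "wx": 0, "wy": 0, "wz": 0.9, "hand": 0}, {"dx": 0.32, "dy": 0.04, "dz": 0.02, "wx": 0, "wy": 0, "wz": 0.89, "hand": 0}, {"dx": 0.32, "dy": 0.01, "dz": 0.01, "wx": 0, "wy": 0, "wz": 0.9, "hand": 0}, {"dx": 0.32, "dy": -0.02, "dz": 0.01, "wx": 0, "wy": 0, "wz": 0.9, "hand": 0}, {"dx": 0.32, "dy": -0.04, "dz": 0.02, "wx": 0, "wy": 0, "wz": 0.89, "hand": 0}]
end [450.  335.2 269.9] 3.3
```

>>> {"op": "carry_out", "data": {
  "steps": [
    {"dx": 0.04,"dy": 0.32,"dz": 0,"wx": 0,"wy": 0,"wz": 0.9,"hand": 0},
    {"dx": 0.07,"dy": 0.31,"dz": 0,"wx": 0,"wy": 0,"wz": 0.9,"hand": 0},
    {"dx": 0.09,"dy": 0.31,"dz": 0,"wx": 0,"wy": 0,"wz": 0.9,"hand": 0},
    {"dx": 0.12,"dy": 0.3,"dz": 0,"wx": 0,"wy": 0,"wz": 0.9,"hand": 0},
    {"dx": 0.14,"dy": 0.29,"dz": 0,"wx": 0,"wy": 0,"wz": 0.9,"hand": 0},
    {"dx": 0.16,"dy": 0.27,"dz": 0,"wx": 0,"wy": 0,"wz": 0.9,"hand": 0},
    {"dx": 0.18,"dy": 0.27,"dz": 0,"wx": 0,"wy": 0,"wz": 0.9,"hand": 0},
    {"dx": 0.21,"dy": 0.25,"dz": 0,"wx": 0,"wy": 0,"wz": 0.9,"hand": 0}
  ]
}}

```text
t: 11.48
ee_pos: [492.2, 174.5, 277.7]
ee_rot: [0.249, 0.968, -0.0, -0.0]
wrist_force: [0.1, -0.7, -1.5]
gripper_width: 0.123
```

>>> {"op": "carry_out", "data": {
  "steps": [
    {"dx": 0.22,"dy": 0.23,"dz": 0.02,"wx": 0,"wy": 0,"wz": 0.9,"hand": 0},
    {"dx": 0.24,"dy": 0.21,"dz": 0.02,"wx": 0,"wy": 0,"wz": 0.9,"hand": 0},
    {"dx": 0.25,"dy": 0.2,"dz": 0.02,"wx": 0,"wy": 0,"wz": 0.9,"hand": 0},
    {"dx": 0.27,"dy": 0.17,"dz": 0.02,"wx": 0,"wy": 0,"wz": 0.9,"hand": 0},
    {"dx": 0.28,"dy": 0.16,"dz": 0.02,"wx": 0,"wy": 0,"wz": 0.9,"hand": 0},
    {"dx": 0.3,"dy": 0.13,"dz": 0.02,"wx": 0,"wy": 0,"wz": 0.9,"hand": 0},
    {"dx": 0.3,"dy": 0.1,"dz": 0.02,"wx": 0,"wy": 0,"wz": 0.9,"hand": 0},
    {"dx": 0.31,"dy": 0.09,"dz": 0.02,"wx": 0,"wy": 0,"wz": 0.9,"hand": 0}
  ]
}}

```text
t: 12.15
ee_pos: [465.8, 273.6, 271.2]
ee_rot: [0.536, 0.844, -0.001, -0.0]
wrist_force: [1.2, -0.8, -1.2]
gripper_width: 0.12
```

>>> {"op": "carry_out", "data": {
  "steps": [
    {"dx": 0.32,"dy": 0.05,"dz": 0.02,"wx": 0,"wy": 0,"wz": 0.9,"hand": 0},
    {"dx": 0.32,"dy": 0.04,"dz": 0.02,"wx": 0,"wy": 0,"wz": 0.9,"hand": 0},
    {"dx": 0.32,"dy": 0.01,"dz": 0.02,"wx": 0,"wy": 0,"wz": 0.9,"hand": 0},
    {"dx": 0.32,"dy": -0.02,"dz": 0.02,"wx": 0,"wy": 0,"wz": 0.9,"hand": 0},
    {"dx": 0.32,"dy": -0.04,"dz": 0.02,"wx": 0,"wy": 0,"wz": 0.8,"hand": 0},
    {"dx": 0,"dy": 0,"dz": 0,"wx": 0,"wy": 0,"wz": 0,"hand": 0},
    {"dx": 0,"dy": 0,"dz": 0,"wx": 0,"wy": 0,"wz": 0,"hand": 0}
  ]
}}

```text
t: 12.73
ee_pos: [449.4, 335.6, 267.3]
ee_rot: [0.685, 0.728, -0.001, 0.0]
wrist_force: [0.2, 0.6, -1.3]
gripper_width: 0.123
```

```bash
python3 -c "
from pl import *
tilt()
c=cam('wrist');save('w5.png',cv2.convertScaleAbs(c['pixels'],alpha=1.4));P=wpts(c);ok=(c['range_z']>0)&(P[...,0]>475)&(P[...,0]<640)&(abs(P[...,1]-350)<45)
for n,P in(('wrist',P),):
    for lo,hi in((500,514),(514,530),(530,545),(545,560),(560,575),(575,600)):
        q=P[ok&(P[...,2]>150)&(P[...,2]<172)&(P[...,0]>lo)&(P[...,0]<hi)]
        if len(q)>3:print(n,lo,len(q),q.mean(0).round(1),q.min(0).round(1),q.max(0).round(1))
# held pusher
m=(c['range_z']>0)&(abs(P[...,0]-450)<40)&(abs(P[...,1]-335)<70)&(P[...,2]>150)&(P[...,2]<300)
q=P[m]
for lo,hi in((170,185),(185,200),(200,215),(215,240),(240,260),(260,285)):
    s=q[(q[:,2]>lo)&(q[:,2]<hi)];print(lo,len(s),s.min(0).round(0) if len(s) else '',s.max(0).round(0) if len(s) else '')
"
```

```text
t 12.73 p [449.4 335.6 267.3] A 3.52 z [-8.e-04 -1.e-03 -1.e+00] f [ 0.2  0.6 -1.3] w 0.123
wrist 500 269 [506.7 350.9 165. ] [500.9 343.4 158.9] [513.9 356.7 169. ]
wrist 514 212 [521.9 351.4 162.8] [514.  346.7 159.2] [530.  355.1 165.3]
wrist 530 171 [537.  352.1 161.9] [530.  347.3 158.6] [545.  355.3 165. ]
wrist 545 157 [552.7 353.1 160.6] [545.2 349.  156.4] [560.  356.5 163. ]
wrist 560 155 [567.3 354.1 159.6] [560.  349.6 152.8] [575.  357.7 161.7]
wrist 575 291 [581.2 355.2 159.4] [575.  346.7 150.1] [589.8 361.6 162.7]
170 72 [437. 380. 176.] [459. 382. 185.]
185 150 [436. 379. 185.] [460. 382. 200.]
200 2074 [436. 322. 200.] [463. 382. 215.]
215 310 [442. 364. 215.] [454. 365. 240.]
240 631 [431. 341. 240.] [467. 365. 260.]
260 4608 [430. 308. 260.] [468. 365. 285.]
```

View pics/w5.png

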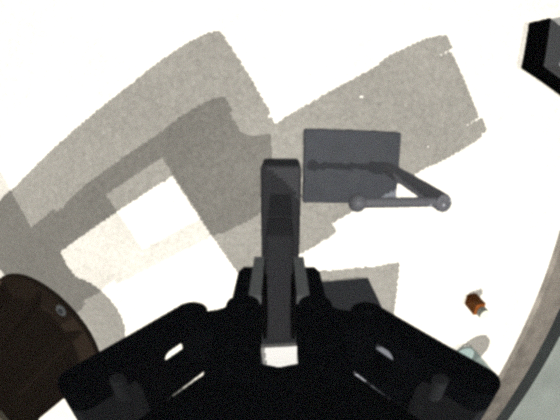

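In this view the ball end of the peg is at (360,202) and the post at (443,203). The pusher needs to shift about 10 mm in +y and drop to z 203.

>>> {"op": "carry_out", "data": {
  "steps": [
    {"dx": 0.13,"dy": 0,"dz": 0.4,"wx": 0,"wy": 0,"wz": 0.04,"hand": 0},
    {"dx": 0.13,"dy": 0,"dz": 0.4,"wx": 0,"wy": 0,"wz": 0,"hand": 0},
    {"dx": 0,"dy": 0,"dz": 0.4,"wx": 0,"wy": 0,"wz": 0,"hand": 0},
    {"dx": 0,"dy": 0,"dz": 0.4,"wx": 0,"wy": 0,"wz": 0,"hand": 0},
    {"dx": 0,"dy": 0,"dz": 0,"wx": 0,"wy": 0,"wz": 0,"hand": 0},
    {"dx": 0,"dy": 0,"dz": 0,"wx": 0,"wy": 0,"wz": 0,"hand": 0}
  ]
}}

```text
t: 13.28
ee_pos: [449.1, 345.1, 203.5]
ee_rot: [0.687, 0.727, -0.001, -0.0]
wrist_force: [0.2, 0.3, -0.4]
gripper_width: 0.124
```

```bash
python3 -c "
from pl import *
tilt()
c=cam('scene');save('s6.png',cv2.resize(c['pixels'][190:340,340:500],None,fx=4,fy=4))
P=pts(c);ok=(abs(P[...,0]-450)<22)&(abs(P[...,1]-346)<55)
for lo,hi in((100,112),(112,138),(142,178),(182,205)):
    s=P[ok&(P[...,2]>lo)&(P[...,2]<hi)];print(lo,len(s),np.percentile(s,[2,98],axis=0).round(1).tolist() if len(s) else '')
tilt();plan([([537,351.2,203],3.3,9)],hand=0)"
```

```text
t 13.28 p [449.1 345.1 203.5] A 3.19 z [-0.0015 -0.0012 -1.    ] f [ 0.2  0.3 -0.4] w 0.124
100 6 [[459.5, 324.4, 110.8], [462.0, 368.4, 111.9]]
112 402 [[451.6, 303.6, 112.9], [465.7, 390.8, 137.2]]
142 243 [[443.9, 313.7, 142.1], [461.9, 374.1, 177.2]]
182 258 [[451.0, 320.1, 182.6], [469.1, 373.8, 204.6]]
t 13.33 p [449.5 345.6 204.4] A 3.18 z [-0.e+00 -2.e-04 -1.e+00] f [ 0.2 -0.2 -1.6] w 0.119
[{"dx": 0.0, "dy": 0.24, "dz": 0.0, "wx": 0, "wy": 0, "wz": -0.0, "hand": 0}, {"dx": 0.0, "dy": 0.25, "dz": 0.01, "wx": 0, "wy": 0, "wz": -0.01, "hand": 0}, {"dx": 0.01, "dy": 0.24, "dz": 0.0, "wx": 0, "wy": 0, "wz": 0.0, "hand": 0}, {"dx": -0.0, "dy": 0.24, "dz": 0.01, "wx": 0, "wy": 0, "wz": -0.0, "hand": 0}, {"dx": -0.0, "dy": 0.25, "dz": -0.0, "wx": 0, "wy": 0, "wz": -0.0, "hand": 0}, {"dx": 0.0, "dy": 0.24, "dz": 0.0, "wx": 0, "wy": 0, "wz": -0.01, "hand": 0}, {"dx": 0.0, "dy": 0.24, "dz": 0.01, "wx": 0, "wy": 0, "wz": 0.0, "hand": 0}, {"dx": 0.0, "dy": 0.25, "dz": 0.0, "wx": 0, "wy": 0, "wz": -0.0, "hand": 0}]
[{"dx": 0.01, "dy": 0.24, "dz": 0.0, "wx": 0, "wy": 0, "wz": -0.0, "hand": 0}]
end [537.  351.3 203.2] 3.28
```

View pics/s6.png

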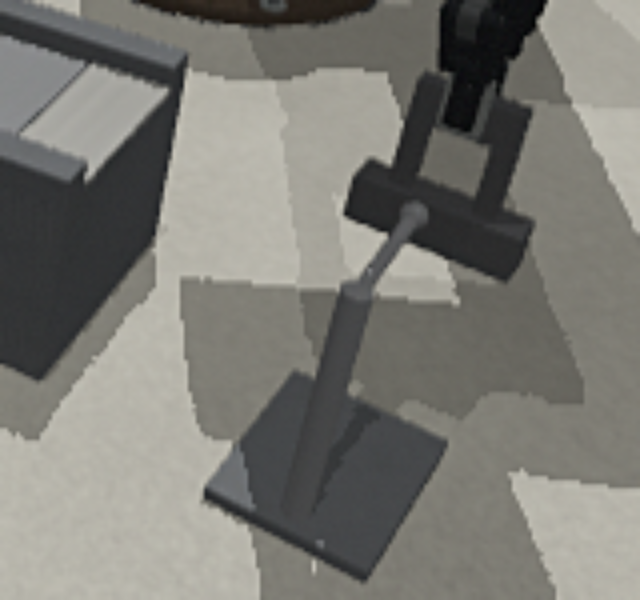

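The ball at (415,215) lines up with the eye direction. Sliding the pusher on.

>>> {"op": "carry_out", "data": {
  "steps": [
    {"dx": 0,"dy": 0.25,"dz": 0,"wx": 0,"wy": 0,"wz": 0,"hand": 0},
    {"dx": 0,"dy": 0.25,"dz": 0,"wx": 0,"wy": 0,"wz": 0,"hand": 0},
    {"dx": 0,"dy": 0.25,"dz": 0,"wx": 0,"wy": 0,"wz": 0,"hand": 0},
    {"dx": 0,"dy": 0.25,"dz": 0,"wx": 0,"wy": 0,"wz": 0,"hand": 0},
    {"dx": 0,"dy": 0.25,"dz": 0,"wx": 0,"wy": 0,"wz": 0,"hand": 0},
    {"dx": 0,"dy": 0.15,"dz": 0,"wx": 0,"wy": 0,"wz": 0,"hand": 0}
  ]
}}

```text
t: 13.83
ee_pos: [507.0, 349.2, 204.0]
ee_rot: [0.688, 0.726, 0.0, 0.0]
wrist_force: [-0.3, -0.0, -1.7]
gripper_width: 0.117
```

```bash
python3 -c "
from pl import *
tilt();c=cam('scene');save('s7.png',cv2.resize(c['pixels'][190:340,340:500],None,fx=4,fy=4))"
```

```text
t 13.83 p [507.  349.2 204. ] A 3.13 z [ 7.e-04  3.e-04 -1.e+00] f [-0.3 -0.  -1.7] w 0.117
```

View pics/s7.png

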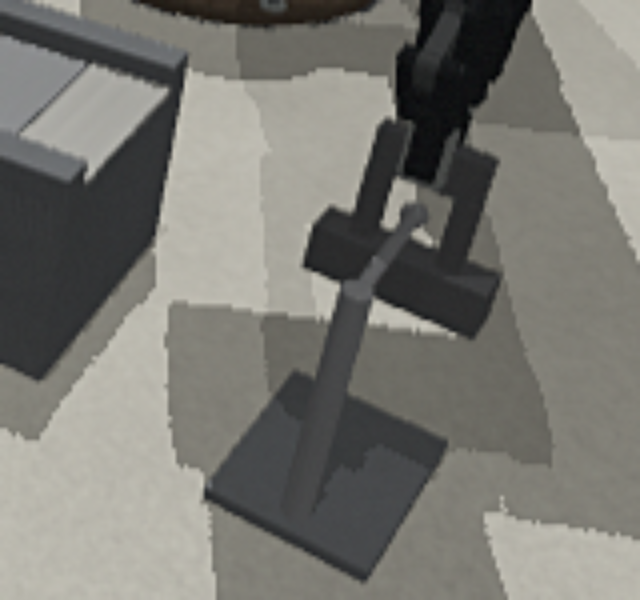

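The ball is in the eye at (415,213) and there is no contact. I'll go on to the peg's middle and lower.

>>> {"op": "carry_out", "data": {
  "steps": [
    {"dx": 0,"dy": 0.22,"dz": 0,"wx": 0,"wy": 0,"wz": 0,"hand": 0},
    {"dx": 0,"dy": 0.22,"dz": 0,"wx": 0,"wy": 0,"wz": 0,"hand": 0},
    {"dx": 0,"dy": 0.22,"dz": 0,"wx": 0,"wy": 0,"wz": 0,"hand": 0},
    {"dx": 0,"dy": 0.15,"dz": 0,"wx": 0,"wy": 0,"wz": 0,"hand": 0},
    {"dx": 0,"dy": 0,"dz": 0.1,"wx": 0,"wy": 0,"wz": 0,"hand": 0},
    {"dx": 0,"dy": 0,"dz": 0.1,"wx": 0,"wy": 0,"wz": 0,"hand": 0},
    {"dx": 0,"dy": 0,"dz": 0.1,"wx": 0,"wy": 0,"wz": 0,"hand": 0},
    {"dx": 0,"dy": 0,"dz": 0,"wx": 0,"wy": 0,"wz": 0,"hand": 0}
  ]
}}

```text
t: 14.55
ee_pos: [536.6, 350.6, 190.7]
ee_rot: [0.687, 0.726, -0.001, -0.0]
wrist_force: [-0.6, 0.1, -2.1]
gripper_width: 0.121
```

>>> {"op": "carry_out", "data": {
  "steps": [
    {"dx": 0,"dy": 0,"dz": 0.05,"wx": 0,"wy": 0,"wz": 0,"hand": 0},
    {"dx": 0,"dy": 0,"dz": 0.04,"wx": 0,"wy": 0,"wz": 0,"hand": 0},
    {"dx": 0,"dy": 0,"dz": 0.03,"wx": 0,"wy": 0,"wz": 0,"hand": 0},
    {"dx": 0,"dy": 0,"dz": 0,"wx": 0,"wy": 0,"wz": 0,"hand": 0}
  ]
}}

```text
t: 14.88
ee_pos: [537.3, 350.9, 186.9]
ee_rot: [0.687, 0.726, -0.0, -0.0]
wrist_force: [-0.7, 0.0, -2.0]
gripper_width: 0.12
```

>>> {"op": "carry_out", "data": {
  "steps": [
    {"dx": 0,"dy": 0,"dz": 0.03,"wx": 0,"wy": 0,"wz": 0,"hand": 0},
    {"dx": 0,"dy": 0,"dz": 0,"wx": 0,"wy": 0,"wz": 0,"hand": 0}
  ]
}}

```text
t: 15.05
ee_pos: [537.5, 351.0, 185.9]
ee_rot: [0.687, 0.726, 0.0, 0.0]
wrist_force: [-0.2, 0.1, -1.0]
gripper_width: 0.12
```

>>> {"op": "carry_out", "data": {
  "steps": [
    {"dx": 0,"dy": 0,"dz": 0.03,"wx": 0,"wy": 0,"wz": 0,"hand": 0},
    {"dx": 0,"dy": 0,"dz": 0,"wx": 0,"wy": 0,"wz": 0,"hand": 0}
  ]
}}

```text
t: 15.22
ee_pos: [537.7, 351.1, 185.5]
ee_rot: [0.687, 0.726, 0.0, 0.0]
wrist_force: [-3.2, -1.5, 10.3]
gripper_width: 0.117
```

```bash
python3 -c "
from pl import *
tilt()"
```

```text
t 15.22 p [537.7 351.1 185.5] A 3.16 z [ 7.e-04  4.e-04 -1.e+00] f [-3.2 -1.5 10.3] w 0.117
```

Contact with the peg at z 185.5. I'll ease off slightly and open.

>>> {"op": "carry_out", "data": {
  "steps": [
    {"dx": 0,"dy": 0,"dz": -0.02,"wx": 0,"wy": 0,"wz": 0,"hand": 0},
    {"dx": 0,"dy": 0,"dz": 0,"wx": 0,"wy": 0,"wz": 0,"hand": 14},
    {"dx": 0,"dy": 0,"dz": 0,"wx": 0,"wy": 0,"wz": 0,"hand": 18},
    {"dx": 0,"dy": 0,"dz": 0,"wx": 0,"wy": 0,"wz": 0,"hand": 25},
    {"dx": 0,"dy": 0,"dz": 0,"wx": 0,"wy": 0,"wz": 0,"hand": 35},
    {"dx": 0,"dy": 0,"dz": 0,"wx": 0,"wy": 0,"wz": 0,"hand": 45},
    {"dx": 0,"dy": 0,"dz": 0,"wx": 0,"wy": 0,"wz": 0,"hand": 45}
  ]
}}

```text
t: 15.8
ee_pos: [537.5, 350.9, 185.4]
ee_rot: [0.687, 0.726, -0.0, -0.0]
wrist_force: [0.0, -0.6, 0.2]
gripper_width: 0.527
```

>>> {"op": "carry_out", "data": {
  "steps": [
    {"dx": 0,"dy": 0,"dz": -0.1,"wx": 0,"wy": 0,"wz": 0,"hand": 45},
    {"dx": 0,"dy": 0,"dz": -0.2,"wx": 0,"wy": 0,"wz": 0,"hand": 45},
    {"dx": 0,"dy": 0,"dz": -0.3,"wx": 0,"wy": 0,"wz": 0,"hand": 45},
    {"dx": 0,"dy": 0,"dz": -0.4,"wx": 0,"wy": 0,"wz": 0,"hand": 45},
    {"dx": 0,"dy": 0,"dz": -0.6,"wx": 0,"wy": 0,"wz": 0,"hand": 45},
    {"dx": 0,"dy": 0,"dz": -0.6,"wx": 0,"wy": 0,"wz": 0,"hand": 45},
    {"dx": 0,"dy": 0,"dz": -0.6,"wx": 0,"wy": 0,"wz": 0,"hand": 45},
    {"dx": 0,"dy": 0,"dz": 0,"wx": 0,"wy": 0,"wz": 0,"hand": 45}
  ]
}}

```text
t: 16.47
ee_pos: [539.4, 352.1, 303.9]
ee_rot: [0.687, 0.726, 0.004, 0.001]
wrist_force: [1.2, 1.1, 0.4]
gripper_width: 0.528
```

>>> {"op": "carry_out", "data": {
  "steps": [
    {"dx": 0,"dy": 0,"dz": 0,"wx": 0,"wy": 0,"wz": 0,"hand": 45},
    {"dx": 0,"dy": 0,"dz": 0,"wx": 0,"wy": 0,"wz": 0,"hand": 45},
    {"dx": 0,"dy": 0,"dz": 0,"wx": 0,"wy": 0,"wz": 0,"hand": 45},
    {"dx": 0,"dy": 0,"dz": 0,"wx": 0,"wy": 0,"wz": 0,"hand": 45},
    {"dx": 0,"dy": 0,"dz": 0,"wx": 0,"wy": 0,"wz": 0,"hand": 45},
    {"dx": 0,"dy": 0,"dz": 0,"wx": 0,"wy": 0,"wz": 0,"hand": 45}
  ]
}}

```text
t: 16.97
ee_pos: [537.3, 350.8, 296.9]
ee_rot: [0.687, 0.726, -0.0, -0.0]
wrist_force: [0.5, -0.8, -0.3]
gripper_width: 0.529
```

```bash
python3 -c "
from pl import *
tilt();c=cam('scene');save('s8.png',c['pixels'][120:360,180:500].repeat(2,0).repeat(2,1))
P=pts(c);m=(abs(P[...,1]-351)<60)&(abs(P[...,0]-538)<30)&(P[...,2]>80)&(P[...,2]<230);
for lo,hi in((85,120),(165,195)):
    s=P[m&(P[...,2]>lo)&(P[...,2]<hi)];print(lo,len(s),s.mean(0).round(2))
for _ in range(8): cam('top')
P=pts(cam('scene'))
for lo,hi in((85,120),(165,195)):
    s=P[m&(P[...,2]>lo)&(P[...,2]<hi)];print(lo,len(s),s.mean(0).round(2))
"
```

```text
t 16.97 p [537.3 350.8 296.9] A 3.15 z [-8.e-04 -5.e-04 -1.e+00] f [ 0.5 -0.8 -0.3] w 0.529
85 384 [545.58 356.93 106.93]
165 404 [542.99 353.7  180.09]
85 383 [545.58 356.89 106.95]
165 402 [542.92 353.86 180.08]
```

View pics/s8.png

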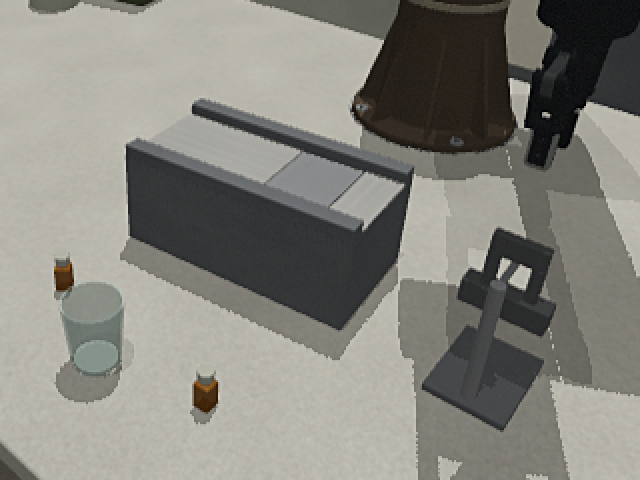

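The pusher hangs by its eye at (505,280), unmoved between two looks 0.45 s apart. The flap at (318,177) is shut flush and the bystanders are in place. Handing in.

```bash
python3 -c "
from h import *
print(ticket.close_job())"
```

```text
the job is handed in; nothing more can be done
None
```

The job is done and handed in at about 17.5 s of the 64 s allowed; no verdict was reported.

- **Sweep and drop:** I gripped the pusher by its bar and swept both vials flat against the blade onto the flap. I then pressed the flap down about 28 mm, which I estimate as 50–55° open, and held it. The wrist camera saw both vials on the box floor, with their tops at z ≈ 26 mm.
- **Hanging:** I lifted the pusher, slid its eye over the ball, lowered it until it touched the peg (about 10 N), then released and backed away.

**Last checks:**
- The flap is shut flush.
- The pusher hangs on the peg, moving less than 0.2 mm between two looks 0.45 s apart.
- The gripper is about 110 mm above its release height and touching nothing.
- The whole vials and beaker look undisturbed. I judged that by eye and did not measure them again.

**Problems along the way:**
- The first four move calls were refused because their rows were incomplete, with no motion.
- The top and scene cameras disagreed by about 3 mm in y, so I used the wrist view to line up the eye with the peg.

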